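# Drift a jammed wafer chuck out of its block and seat it in a tilted spindle

## Robot

A 6-joint arm with a two-finger parallel gripper is mounted at the origin on a cart in front of the work surface, level with it; the furniture and walls round the work are solid. World frame = base frame: x ahead of the robot, y to its left, z up, the work surface at z = 0. Lengths are in m, angles in degrees, forces in N, time in s.
With the tool pointing down it reaches from about 0.3 to 0.75 m from the base axis. Payload 8.5 kg.
Tool frame: the origin (TCP) lies on the centre line of the jaws, within the pads' length; the fingertips stand 19 mm ahead of it and the grasp point (between the pads) is the TCP (env.tcp_to_tips is the z of the fingertips in the tool frame, in m); z points along the fingers, y is the line along which they close (so a half turn about z gives the same grasp; the last joint's range is limited). The gripper opens to 85 mm and grips with 20 to 120 N. Pads are 22 mm wide; open, the fingers measure 114 mm over their backs; the gripper's body (76 mm by 85 mm) begins 54 mm behind the grasp point. The pads swing forward as they close: fully open they stand 13 mm farther back than shut.
Start: joints at [61.805, 21.807, 74.336, -0, 83.858, -12.336], TCP at [0.15, 0.529, 0.228] pointing down, gripper open.
Joint ranges: [-178.18, 178.18], [-50.72, 133.34], [12.68, 142.11], [-81.47, 261.47], [9.98, 163.14], [-165.26, 165.26]. Speed limits (degrees/s): [136.94, 136.94, 180, 180, 180, 180].

## Interface

Orientations are given as a 3x3 rotation matrix whose columns are the frame's x, y, z axes.
In Python, from rig import env gives the robot as it stands.
- The arm moves only by the tool servo_tool, never from a script. Its argument "steps" is a list of rows, each an object of numbers: "tx", "ty", "tz": the shift along the world's x, y, z in cm; "yaw": the turn about the world's z in degrees; "claw": the finger opening in cm, from 0 to 8.54. In form: [{"tx": .., "ty": .., "tz": .., "yaw": .., "claw": ..}, ...]. A call has 1 to 20 rows; each row shifts and turns the commanded pose from where the row before left it; what a row does not reach is not made up. A row lasts 1/10 s, in which the tool goes at most 50 mm and 8.59 degrees, less where a joint would pass 70% of its speed; a pose out of reach is approached as far as the arm can. A call with a gripper value outside its range is refused whole. The fingers move at their own pace and stop on an object; "newtons" is the grip in N (left out, the last holds). Time passes only in rows, so rows that do not move let the fingers close. It gives the time, the measured TCP pose, the force, the opening and the grip force at its end, in the units of the state.
- env.observe(): the state, without advancing time (a new reading comes with each control period).
- env.get_image(name): name is "scene" or "top"; returns (picture, depth): 384x512x3 uint8, red, green, blue; 384x512 float32, m along the optical axis (not along the pixel's ray), 0 where there is no reading.
- env.camera_model(name): a dict with "fovy" (degrees; the focal length in pixels is half the picture's height over the tangent of half this angle, whatever the lens; pixels are square), "cx", "cy" (the principal point, pixels), "T" (4x4, takes a point from camera to world coordinates). Camera axes: x right, y down, z forward; pixel columns grow to the right and rows downward; lengths in m; the calibration is good to about 2 mm. A picture is of the moment at which its call begins. camera_model takes no time and is no camera call.
- env.close_job(): hands the job in; it is judged then, once.
The state is a dict: "time_s": time; "q": joint angles; "qvel": joint speeds; "joint_efforts": joint torques, N m; "position": TCP position; "tool_rot": TCP orientation; "ft_force": force on the tool from outside, world axes, zero at the start; "wrist_torque": the same for the moment, N m; "grip_width": finger opening in m; "gripper_force": force on a finger pad.
Only numpy, scipy, OpenCV 4.12 (cv2) and the standard library are available. Lean on these libraries where they do the work, as an engineer would, in place of code of your own. Each camera call takes 0.05 s, during which the arm holds its last target. There are 200 camera calls.

## Task

The round wafer chuck is stuck fast by its taper shank in the upright holding block: before you take hold of it, push the taper drift through the block's slot under the shank until the chuck has plainly risen off its seat and is loose, and leave the drift standing in the slot. Then lift the chuck out and fit it to the tilted head of the inspection stand: set its shank into the bore with the disc's two flats about an eighth of a turn out of line with the stand, and from there press and twist it until it is fully home with the flats lined up with the stand's sides, and let go. Do not knock the other things on the bench about.

Things in the scene. Friction and masses are not known exactly. Their poses are not given: they have to be found in the camera images.
- chuck_disc (a point): Centre of the chuck's disc, half-way up. Disc 72 mm across, 12 mm thick, with two flats 56 mm apart facing +y and -y (grip there) and a groove from flat to flat. +z: out of the face, along the shank axis. Under the disc a knurled hub 34 mm across, 17 mm long, then the taper shank, 10 degrees included, 25.7 to 18 mm across, ending in a round tang 12 mm across; tip 94 mm below this point. 0.3 kg.
- wafer_chuck: The same chuck, 100 mm long, aluminium and steel; origin at the tip of its shank, axes as chuck_disc.
- drift_grip (a point): Grip point of the taper drift, half-way up its black handle (70 x 16 mm, 34 mm tall), 17 mm above its underside. It stands on its flat bottom edge. -x points along it to its nose, 142 mm away; +x to its end, 20 mm away; y is across it. The steel blade, 92 mm long and 14 mm thick, rises evenly from 6 mm tall at the nose to 25.6 mm at the handle. 0.18 kg.
- taper_drift: The same drift, 162 mm long; origin under its middle, axes as drift_grip.
- drift_nose (a point): Nose of the drift, at its underside, 142 mm from drift_grip.
- block_bore: Fixed block's bore: origin at its mouth, 102 mm up; +z up. Nose 43 mm across, 14 mm tall, on a housing 56 mm along y by 52. The drift slot runs through along y (enter at either end), 20 mm wide, from 72 to 40 mm below the mouth, under the shank. Stuck, the disc is 33.5 mm above the mouth, its tip 11.5 mm over the slot floor; spring leaves let go from 38 mm. Freeing takes 10 to 20 N on the drift.
- tilt_head: Fixed stand's head, tilted 25 degrees: origin at its bore's mouth, +z out along the axis, y level (the flats' final line). Nose 43 mm across, 14 mm tall; the yoke (y to +-38 mm) ends below it. The shank first bears with the disc 38 mm out; springy leaves then jam it. Fully home: 32 mm out or less (27: stop). Straight pressing takes 30 N or more, 12 to 20 N do while twisting 45 degrees.
- ipa_bottle: Bystander: white bottle with a red cap, 60 mm across, 146 mm tall; origin under its centre.
- drop_bottle: Bystander: small brown dropper bottle, 32 mm across, 76 mm tall; origin under its centre.
- blower_bulb: Bystander: black rubber blower lying on its side, 116 x 50 x 50 mm; origin under its middle.

How it is judged:
By the outcome, as a careful person would: the job done as asked, in the order asked, and still so for the second after the job is handed in, with the robot touching nothing.
It also fails if it takes over 67 s, if anything falls off the work surface, if the arm or the gripper's body presses on something with over 40 N, if the wrist force passes 120 N, or if a joint passes its speed limit or range.

## Working session

There is one attempt and no reset: what is moved stays moved. The work goes in short steps, Python scripts to look and compute and a tool call to move; the robot and the scene stay as the last step left them, time stands still between calls to the robot, and variables do not carry over. Pictures are saved under pics/ and viewed, at most 10 in all, crops included, and the job is handed in when it is done.

Besides the shell and the picture viewer there is one more tool, called after "Emit:" as name([rows], argument=value, ...), one row to a line, values as JSON. servo_tool: Moves the arm, as the interface text tells. Its arguments: {"type":"object","properties":{"steps":{"type":"array"},"newtons":{"type":"number"}},"required":["steps"]}

```bash
ls; mkdir -p pics; python3 - <<'E'
from rig import env
import cv2,numpy as np
for n in("scene","top"):
    p,d=env.get_image(n); cv2.imwrite(f"pics/{n}0.png",p[:,:,::-1]); np.savez(f"{n}0.npz",p=p,d=d)
    m=env.camera_model(n); print(n,m["fovy"],m["cx"],m["cy"],np.round(m["T"],4).tolist(),(d>0).mean())
s=env.observe(); print(s["position"],np.round(s["tool_rot"],3).tolist(),s["time_s"],s["grip_width"],env.tcp_to_tips)
E
```

```text
pics
scene 44.29592656864796 257.790847140246 195.4258851742964 [[0.6351, -0.6905, 0.3461, 0.1848], [-0.7723, -0.5749, 0.2702, -0.4537], [0.0124, -0.4389, -0.8985, 0.9586], [0.0, 0.0, 0.0, 1.0]] 0.9959360758463541
top 49.678804883247274 258.08235448465547 188.74797622588488 [[-0.0138, -0.9996, 0.0226, 0.473], [-0.9999, 0.0137, -0.0043, -0.1697], [0.004, -0.0227, -0.9997, 1.1212], [0.0, 0.0, 0.0, 1.0]] 0.9960988362630209
[0.15018335 0.52882973 0.22756362] [[-0.962, 0.273, -0.001], [0.273, 0.962, -0.001], [0.0, -0.001, -1.0]] 0.1 0.08539130006602978 0.019
```

View pics/scene0.png

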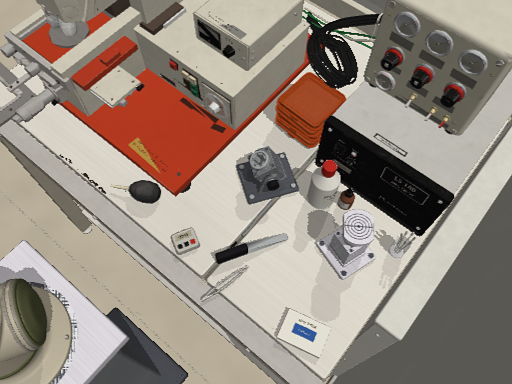

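View pics/top0.png

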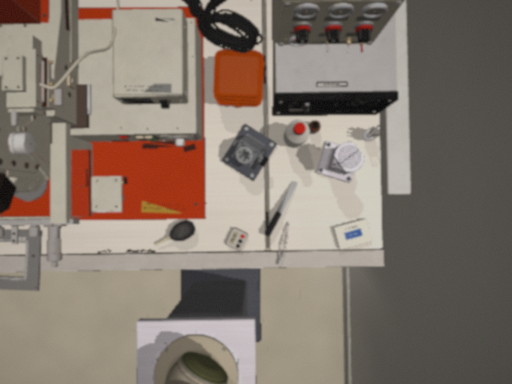

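The scene view shows the stand at about (265,172), the chuck in its block at (357,228) and the drift at (252,248), handle at left. In the top view the stand is at (248,152), the chuck at (348,157) and the drift runs from (270,230) to (294,184).

```bash
cat > h.py <<'E'
import numpy as np,cv2
from rig import env
def cloud(n,d):
    m=env.camera_model(n); f=d.shape[0]/2/np.tan(np.radians(m["fovy"]/2))
    v,u=np.mgrid[:d.shape[0],:d.shape[1]]
    P=np.stack([(u-m["cx"])/f*d,(v-m["cy"])/f*d,d],-1)
    return P@m["T"][:3,:3].T+m["T"][:3,3]
def proj(n,X):
    m=env.camera_model(n); f=192/np.tan(np.radians(m["fovy"]/2))
    c=(np.atleast_2d(X)-m["T"][:3,3])@m["T"][:3,:3]
    return c[:,:2]/c[:,2:]*f+[m["cx"],m["cy"]]
E
python3 - <<'E'
from h import *
a=np.load("top0.npz");b=np.load("scene0.npz")
c=cv2.resize(a["p"][115:245,220:390],None,fx=4.6,fy=4.6,interpolation=cv2.INTER_CUBIC);cv2.imwrite("pics/topc.png",c[:,:,::-1])
c=cv2.resize(b["p"][135:285,200:400],None,fx=4,fy=4,interpolation=cv2.INTER_CUBIC);cv2.imwrite("pics/scc.png",c[:,:,::-1])
for n,z in(("top",a),("scene",b)):
    C=cloud(n,z["d"]); np.save(n+"C.npy",C)
    q=dict(top=[(348,157),(337,172),(248,152),(294,184),(275,222),(299,130),(313,127),(181,230),(255,220)],scene=[(357,228),(340,258),(262,158),(280,240),(235,253),(328,167),(345,198),(146,190)])[n]
    for u,v in q: print(n,u,v,np.round(C[v,u],3))
E
```

```text
top 348 157 [ 0.568 -0.388  0.14 ]
top 337 172 [ 0.54  -0.386  0.013]
top 248 152 [ 0.594 -0.149  0.036]
top 294 184 [ 0.51  -0.271  0.007]
top 275 222 [ 0.41  -0.217  0.035]
top 299 130 [ 0.633 -0.273  0.144]
top 313 127 [ 0.656 -0.319  0.046]
top 181 230 [0.393 0.026 0.046]
top 255 220 [ 0.414 -0.165 -0.   ]
scene 357 228 [ 0.565 -0.394  0.142]
scene 340 258 [ 0.54  -0.396  0.03 ]
scene 262 158 [ 0.597 -0.14   0.082]
scene 280 240 [ 0.499 -0.272  0.008]
scene 235 253 [ 0.41  -0.223  0.031]
scene 328 167 [ 0.635 -0.277  0.147]
scene 345 198 [ 0.653 -0.327  0.043]
scene 146 190 [0.391 0.013 0.048]
```

View pics/topc.png

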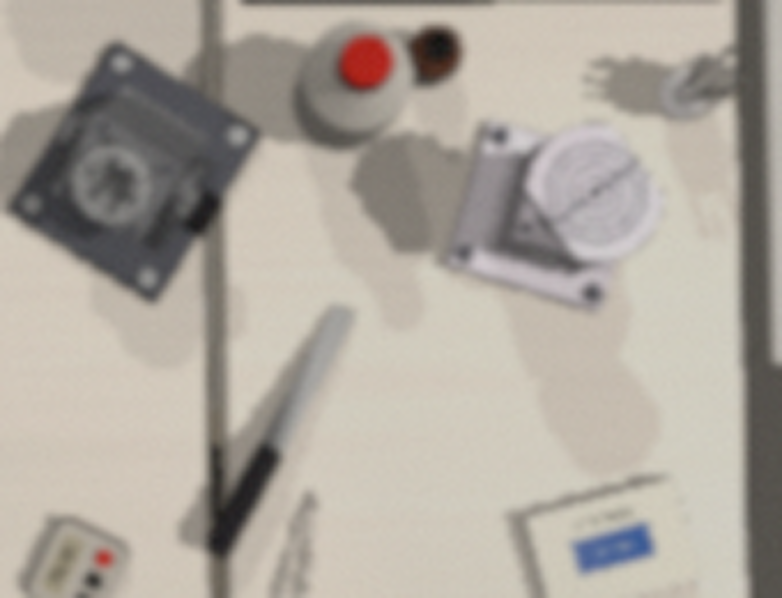

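View pics/scc.png

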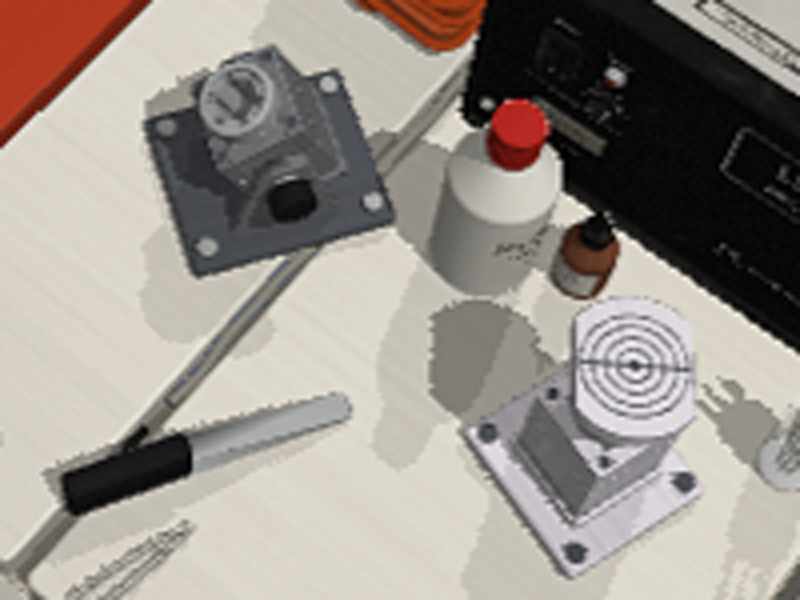

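The crops show the disc groove running from top-crop (548,225) to (640,165). The block's slot side isn't clear, so I'll use depth to find orientations.

```bash
cat > m.py <<'E'
from h import *
T=np.load("topC.npy").reshape(-1,3);S=np.load("sceneC.npy").reshape(-1,3)
def rect(P,nm):
    r=cv2.minAreaRect((P[:,:2]*1000).astype(np.float32)); print(nm,len(P),np.round(r[0],1),np.round(r[1],1),round(r[2],1),'z',np.round(np.median(P[:,2]),4))
def sel(C,c,r,z0,z1): return C[(np.hypot(*(C[:,:2]-c).T)<r)&(C[:,2]>z0)&(C[:,2]<z1)]
for n,C in(("T",T),("S",S)):
    P=sel(C,(.566,-.39),.045,.128,.16);rect(P,n+" disc")
    c,r=cv2.minEnclosingCircle((P[:,:2]*1000).astype(np.float32));print(np.round(c,1),r)
    rect(sel(C,(.56,-.375),.075,.006,.018),n+" blockplate")
    rect(sel(C,(.56,-.39),.06,.025,.12),n+" housing")
    rect(sel(C,(.595,-.15),.09,.005,.018),n+" standplate")
    rect(sel(C,(.41,-.22),.07,.026,.045),n+" handle")
    rect(sel(C,(.45,-.24),.11,.005,.045),n+" drift")
    rect(sel(C,(.635,-.275),.03,.12,.16),n+" ipa cap")
E
python3 m.py; python3 - <<'E'
from h import *
b=np.load("scene0.npz");C=np.load("sceneC.npy")
c=cv2.resize(b["p"][205:285,310:380],None,fx=7,fy=7,interpolation=cv2.INTER_CUBIC)
# height-profile colouring: residual vs vertical faces
z=C[205:285,310:380]; 
h=cv2.resize(np.clip((z[:,:,2])/0.15,0,1),None,fx=4,fy=7,interpolation=0); h=cv2.applyColorMap((h*255).astype(np.uint8),cv2.COLORMAP_JET)
cv2.imwrite("pics/blk.png",np.hstack([c[:,:,::-1],h]))
for v in range(236,266,3): print(v,[tuple(np.round(C[v,u]*1000).astype(int)) for u in range(328,364,4)])
E
```

```text
T disc 649 [ 569.7 -391.2] [71.1 57.3] 37.8 z 0.1406
[ 568.9 -390.7] 35.983612060546875
T blockplate 478 [ 568.9 -390.9] [95.4 90.9] 72.4 z 0.0111
T housing 178 [ 561.4 -374.5] [74.8 38. ] 25.1 z 0.0663
T standplate 859 [ 591.1 -153.6] [134.3 140.7] 46.7 z 0.0111
T handle 163 [ 408.6 -213.7] [16.1 73.8] 60.5 z 0.0327
T drift 403 [ 452.3 -231.5] [202.8 191.5] 42.1 z 0.0215
T ipa cap 127 [ 638.7 -274. ] [26.6 26.9] 86.2 z 0.1442
S disc 1024 [ 570.3 -392.7] [73.2 56.6] 35.5 z 0.1413
[ 569.9 -391.8] 36.90510559082031
S blockplate 786 [ 569.4 -392.5] [96.3 90.3] 72.3 z 0.0118
S housing 564 [ 568.3 -392.3] [52.9 54.6] 72.2 z 0.0711
S standplate 1180 [ 591.3 -153.6] [137.1 150.7] 41.9 z 0.0118
S handle 271 [ 409.6 -214.7] [18.  74.5] 60.9 z 0.0331
S drift 815 [ 456.2 -240.6] [209.8 171. ] 40.2 z 0.0183
S ipa cap 220 [ 639.2 -276. ] [29.5 26.8] 68.1 z 0.1442
236 [(np.int64(571), np.int64(-347), np.int64(12)), (np.int64(576), np.int64(-353), np.int64(13)), (np.int64(550), np.int64(-367), np.int64(87)), (np.int64(555), np.int64(-373), np.int64(88)), (np.int64(539), np.int64(-384), np.int64(138
[... 3357 characters left out ...]
4(540), np.int64(-398), np.int64(21)), (np.int64(538), np.int64(-405), np.int64(41)), (np.int64(544), np.int64(-411), np.int64(37)), (np.int64(555), np.int64(-417), np.int64(23)), (np.int64(564), np.int64(-423), np.int64(14)), (np.int64(572), np.int64(-430), np.int64(8))]
263 [(np.int64(526), np.int64(-381), np.int64(-1)), (np.int64(527), np.int64(-388), np.int64(14)), (np.int64(533), np.int64(-395), np.int64(10)), (np.int64(536), np.int64(-401), np.int64(17)), (np.int64(536), np.int64(-409), np.int64(31)), (np.int64(545), np.int64(-415), np.int64(23)), (np.int64(553), np.int64(-421), np.int64(13)), (np.int64(560), np.int64(-427), np.int64(11)), (np.int64(565), np.int64(-433), np.int64(12))]
```

View pics/blk.png

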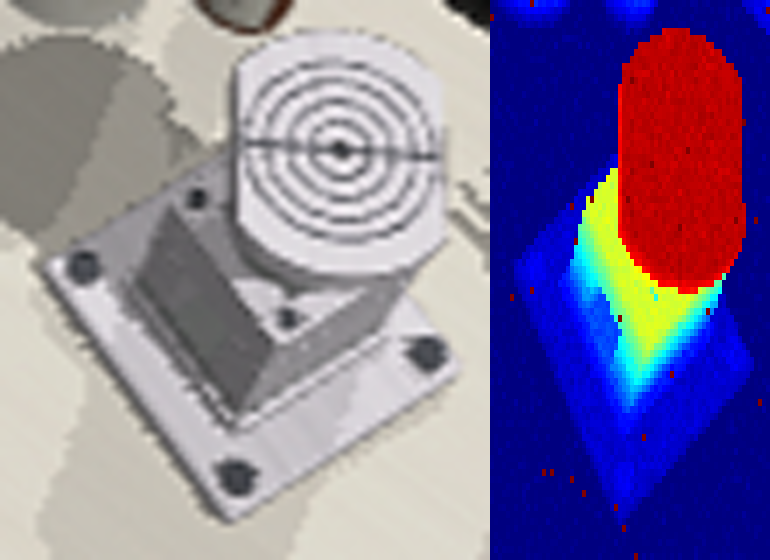

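The block's slot shows on the left (robot-side) face, with slot-floor points at z≈29 mm. The slot axis is at yaw -17.7° and the block centre at (0.569,-0.392). Next I'll measure the stand head.

```bash
cat > stand.py <<'E'
from h import *
rng=np.random.default_rng(0)
for n in("top","scene"):
    C=np.load(n+"C.npy").reshape(-1,3)
    P=C[(np.hypot(*(C[:,:2]-[.595,-.15]).T)<.09)&(C[:,2]>.04)&(C[:,2]<.2)]
    best=None
    for _ in range(6000):
        a=P[rng.choice(len(P),3,False)]; k=np.cross(a[1]-a[0],a[2]-a[0]); l=np.linalg.norm(k)
        if l<1e-5: continue
        k/=l; k*=np.sign(k[2]+1e-9)
        if abs(np.degrees(np.arccos(k[2]))-25)>4: continue
        d=(P-a[0])@k; 
        # topmost plane: few points above
        if (d>.004).sum()>12: continue
        s=(abs(d)<.002).sum()
        if best is None or s>best[0]: best=(s,k,a[0])
    s,k,a=best; Q=P[abs((P-a)@k)<.003]
    c=Q.mean(0);k=np.linalg.svd(Q-c)[2][2];k*=np.sign(k[2])
    Q=P[abs((P-c)@k)<.0025]
    az=np.arctan2(k[1],k[0]);y=np.array([-np.sin(az),np.cos(az),0]);x=np.cross(y,k)
    uv=np.stack([(Q-c)@x,(Q-c)@y],1)*1000
    cc,r=cv2.minEnclosingCircle(uv.astype(np.float32))
    print(n,len(P),len(Q),"normal",np.round(k,3),"tilt",np.degrees(np.arccos(k[2])).round(1),"az",np.degrees(az).round(1),"ctr",np.round(c+x*cc[0]/1000+y*cc[1]/1000,4),"mean",c.round(4),"r",round(r,1),"zmax",P[:,2].max())
    np.savetxt(n+"_nose.txt",uv,fmt="%.1f")
T=np.load("topC.npy").reshape(-1,3);S=np.load("sceneC.npy").reshape(-1,3)
for n,C in(("T",T),("S",S)):
    for nm,lo,hi in(("plate",.006,.018),):
        P=C[(np.hypot(*(C[:,:2]-[.595,-.152]).T)<.08)&(C[:,2]>lo)&(C[:,2]<hi)]
        P=P[(P[:,0]>.52)]
        r=cv2.minAreaRect((P[:,:2]*1000).astype(np.float32));print(n,nm,np.round(r[0],1),np.round(r[1],1),r[2])
a=np.load("top0.npz")["p"][125:185,215:280];b=np.load("scene0.npz")["p"][140:210,225:305]
f=lambda c,w:cv2.resize(c,(w,460),interpolation=cv2.INTER_CUBIC)
cv2.imwrite("pics/st.png",np.hstack([f(a,400),f(b,400)])[:,:,::-1])
E
python3 stand.py
```

```text
top 804 100 normal [-0.368  0.229  0.901] tilt 25.7 az 148.2 ctr [ 0.5815 -0.1404  0.099 ] mean [ 0.5817 -0.1411  0.0992] r 21.2 zmax 0.10957789676480179
scene 1080 141 normal [-0.381  0.187  0.905] tilt 25.1 az 153.8 ctr [ 0.582  -0.1425  0.0993] mean [ 0.5812 -0.144   0.0992] r 21.8 zmax 0.1105751205772233
T plate [ 598.6 -152.1] [103.8 119.7] 56.874732971191406
S plate [ 593.7 -150. ] [106.  133.5] 56.87080001831055
```

View pics/st.png

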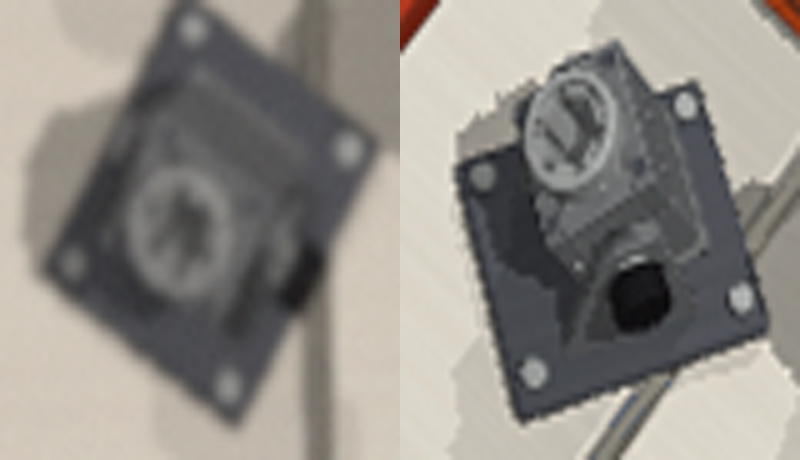

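The nose's two-view centre is (0.582,-0.1415,0.099). The plate edges give a tilt azimuth of about 147° and level y at about 57°. Now I'll move over the drift handle.

Emit:
servo_tool([
  {"tx":1.34,"ty":-4.07,"yaw":-0.75,"claw":3.4},
  {"tx":1.34,"ty":-4.07,"yaw":-0.75},
  {"tx":1.34,"ty":-4.07,"yaw":-0.75},
  {"tx":1.34,"ty":-4.07,"yaw":-0.75},
  {"tx":1.34,"ty":-4.07,"yaw":-0.75},
  {"tx":1.34,"ty":-4.07,"yaw":-0.75},
  {"tx":1.34,"ty":-4.07,"yaw":-0.75},
  {"tx":1.34,"ty":-4.07,"yaw":-0.75},
  {"tx":1.34,"ty":-4.07,"yaw":-0.75},
  {"tx":1.34,"ty":-4.07,"yaw":-0.75},
  {"tx":1.34,"ty":-4.07,"yaw":-0.75},
  {"tx":1.34,"ty":-4.07,"yaw":-0.75},
  {"tx":1.34,"ty":-4.07,"yaw":-0.75},
  {"tx":1.34,"ty":-4.07,"yaw":-0.75},
  {"tx":1.34,"ty":-4.07,"yaw":-0.75},
  {"tx":1.34,"ty":-4.07,"yaw":-0.75},
  {"tx":1.34,"ty":-4.07,"yaw":-0.75},
  {"tx":1.34,"ty":-4.07,"yaw":-0.75},
  {},
])

```text
invalid input at $.steps[0]: expected keys tx, ty, tz, yaw, claw
```

Emit:
servo_tool([
  {"tx":1.34,"ty":-4.07,"tz":0,"yaw":-0.75,"claw":3.4},
  {"tx":1.34,"ty":-4.07,"tz":0,"yaw":-0.75,"claw":3.4},
  {"tx":1.34,"ty":-4.07,"tz":0,"yaw":-0.75,"claw":3.4},
  {"tx":1.34,"ty":-4.07,"tz":0,"yaw":-0.75,"claw":3.4},
  {"tx":1.34,"ty":-4.07,"tz":0,"yaw":-0.75,"claw":3.4},
  {"tx":1.34,"ty":-4.07,"tz":0,"yaw":-0.75,"claw":3.4},
  {"tx":1.34,"ty":-4.07,"tz":0,"yaw":-0.75,"claw":3.4},
  {"tx":1.34,"ty":-4.07,"tz":0,"yaw":-0.75,"claw":3.4},
  {"tx":1.34,"ty":-4.07,"tz":0,"yaw":-0.75,"claw":3.4},
  {"tx":1.34,"ty":-4.07,"tz":0,"yaw":-0.75,"claw":3.4},
  {"tx":1.34,"ty":-4.07,"tz":0,"yaw":-0.75,"claw":3.4},
  {"tx":1.34,"ty":-4.07,"tz":0,"yaw":-0.75,"claw":3.4},
  {"tx":1.34,"ty":-4.07,"tz":0,"yaw":-0.75,"claw":3.4},
  {"tx":1.34,"ty":-4.07,"tz":0,"yaw":-0.75,"claw":3.4},
  {"tx":1.34,"ty":-4.07,"tz":0,"yaw":-0.75,"claw":3.4},
  {"tx":1.34,"ty":-4.07,"tz":0,"yaw":-0.75,"claw":3.4},
  {"tx":1.34,"ty":-4.07,"tz":0,"yaw":-0.75,"claw":3.4},
  {"tx":1.34,"ty":-4.07,"tz":0,"yaw":-0.75,"claw":3.4},
  {"tx":0,"ty":0,"tz":0,"yaw":0,"claw":3.4},
])

```text
time_s: 2.0
position: [0.3924, -0.2076, 0.2274]
tool_rot: [[-0.87, 0.494, -0.0], [0.494, 0.87, -0.0], [0.0, -0.001, -1.0]]
ft_force: [-0.2, -0.4, 0.2]
grip_width: 0.0339
gripper_force: 0.0
```

Emit:
servo_tool([
  {"tx":0,"ty":0,"tz":-4.5,"yaw":0.2,"claw":3.4},
  {"tx":0,"ty":0,"tz":-4.5,"yaw":0,"claw":3.4},
  {"tx":0,"ty":0,"tz":-4.5,"yaw":0,"claw":3.4},
  {"tx":0,"ty":0,"tz":-3.5,"yaw":0,"claw":3.4},
  {"tx":0,"ty":0,"tz":-2,"yaw":0,"claw":3.4},
  {"tx":0,"ty":0,"tz":-1.2,"yaw":0,"claw":3.4},
  {"tx":0,"ty":0,"tz":0,"yaw":0,"claw":3.4},
  {"tx":0,"ty":0,"tz":0,"yaw":0,"claw":1.0},
  {"tx":0,"ty":0,"tz":0,"yaw":0,"claw":1.0},
  {"tx":0,"ty":0,"tz":0,"yaw":0,"claw":1.0},
  {"tx":0,"ty":0,"tz":0,"yaw":0,"claw":1.0},
  {"tx":0,"ty":0,"tz":0,"yaw":0,"claw":1.0},
], newtons=90)

```text
time_s: 3.2
position: [0.3917, -0.2036, 0.027]
tool_rot: [[-0.873, 0.487, 0.001], [0.487, 0.873, -0.001], [-0.001, -0.0, -1.0]]
ft_force: [-1.4, 1.9, 8.1]
grip_width: 0.012
gripper_force: 88.8
```

Emit:
servo_tool([
  {"tx":0,"ty":0,"tz":1.5,"yaw":0,"claw":1.0},
  {"tx":0,"ty":0,"tz":3.0,"yaw":0,"claw":1.0},
  {"tx":0,"ty":0,"tz":2.8,"yaw":0,"claw":1.0},
  {"tx":-0.2,"ty":-3,"tz":0,"yaw":2.9,"claw":1.0},
  {"tx":-0.2,"ty":-3.3,"tz":0,"yaw":2.9,"claw":1.0},
  {"tx":-0.2,"ty":-3.3,"tz":0,"yaw":2.9,"claw":1.0},
  {"tx":-0.2,"ty":-3.3,"tz":0,"yaw":2.8,"claw":1.0},
  {"tx":0,"ty":0,"tz":0,"yaw":0,"claw":1.0},
  {"tx":0,"ty":0,"tz":0,"yaw":0,"claw":1.0},
])

```text
time_s: 4.1
position: [0.3831, -0.3324, 0.099]
tool_rot: [[-0.952, 0.305, -0.0], [0.305, 0.952, 0.001], [0.001, 0.0, -1.0]]
ft_force: [-0.4, 0.0, -1.2]
grip_width: 0.012
gripper_force: 88.3
```

```bash
python3 - <<'E'
from h import *
o=[]
s=env.observe();print(s["position"],s["ft_force"],s["q"])
for n in("scene","top"):
    p,d=env.get_image(n); C=cloud(n,d).reshape(-1,3)
    D=np.array([.953,-.304]);c=np.array([.5693,-.3918])
    r=(C[:,:2]-c)@D; l=(C[:,:2]-c)@[.304,.953]
    m=(r>-.21)&(r<-.03)&(abs(l)<.03)&(C[:,2]>.05)&(C[:,2]<.13)
    P=np.c_[r,l,C[:,2]][m]
    for a in np.arange(-.19,-.03,.01):
        q=P[(P[:,0]>a)&(P[:,0]<a+.01)]
        if len(q)>2:
            t=q[q[:,2]>np.percentile(q[:,2],98)-.006]
            print(n,round(a,2),len(q),"ztop",np.percentile(q[:,2],90).round(4),"zmin",np.percentile(q[:,2],5).round(3),"lat top",np.median(t[:,1]).round(4),t[:,1].min().round(3),t[:,1].max().round(3))
    print("nose r",np.sort(P[:,0])[-4:].round(4))
    u,v=proj(n,[.45,-.36,.08])[0].astype(int)
    o.append(cv2.resize(p[max(v-55,0):v+55,u-70:u+70],(700,550),interpolation=cv2.INTER_CUBIC)[:,:,::-1])
cv2.imwrite("pics/d1.png",o[0][:, :, :])
E
```

```text
[ 0.3831264  -0.33242266  0.09900912] [-0.37528641  0.01177975 -1.21483685] [-5.43427237e+01  2.55456628e+01  9.23122140e+01  4.04856632e-03
  6.21843241e+01 -1.26598228e+02]
scene -0.11 14 ztop 0.0882 zmin 0.083 lat top -0.0037 -0.009 0.003
scene -0.1 40 ztop 0.0859 zmin 0.074 lat top -0.0016 -0.009 0.005
scene -0.09 41 ztop 0.0843 zmin 0.074 lat top -0.0025 -0.009 0.005
scene -0.08 38 ztop 0.0824 zmin 0.075 lat top -0.0028 -0.009 0.004
scene -0.07 37 ztop 0.0789 zmin 0.07 lat top -0.0015 -0.009 0.005
scene -0.06 30 ztop 0.0776 zmin 0.072 lat top -0.0032 -0.009 0.004
scene -0.04 3 ztop 0.1298 zmin 0.129 lat top -0.0011 -0.015 0.004
nose r [-0.0508 -0.0341 -0.0307 -0.0301]
top -0.14 17 ztop 0.0954 zmin 0.073 lat top 0.0039 -0.003 0.007
top -0.13 28 ztop 0.0936 zmin 0.077 lat top -0.0003 -0.006 0.006
top -0.12 28 ztop 0.091 zmin 0.077 lat top -0.0001 -0.007 0.007
top -0.11 28 ztop 0.0893 zmin 0.078 lat top -0.0007 -0.007 0.006
top -0.1 25 ztop 0.0864 zmin 0.075 lat top -0.0004 -0.007 0.007
top -0.09 27 ztop 0.0837 zmin 0.075 lat top 0.0002 -0.007 0.007
top -0.08 25 ztop 0.0823 zmin 0.074 lat top 0.0014 -0.008 0.007
top -0.07 24 ztop 0.0792 zmin 0.071 lat top 0.0009 -0.007 0.007
top -0.06 17 ztop 0.0764 zmin 0.072 lat top -0.001 -0.007 0.007
nose r [-0.0537 -0.0535 -0.0529 -0.0523]
```

View pics/d1.png

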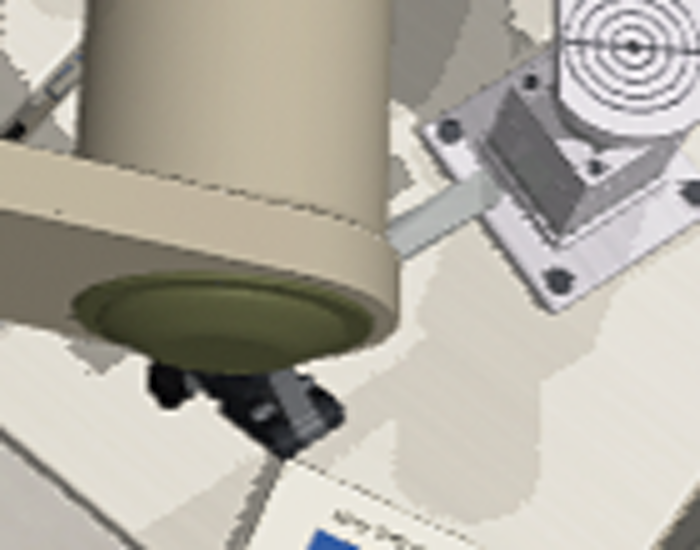

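The blade is level, pointing along the slot, about 1 mm to the right of its axis, with its nose about 52 mm before the block axis. I'll lower it, shift it and enter.

Emit:
servo_tool([
  {"tx":0.03,"ty":0.1,"tz":-2,"yaw":0,"claw":1.0},
  {"tx":0,"ty":0,"tz":-1.9,"yaw":0,"claw":1.0},
  {"tx":0,"ty":0,"tz":0,"yaw":0,"claw":1.0},
  {"tx":0.95,"ty":-0.3,"tz":0,"yaw":0,"claw":1.0},
  {"tx":0.95,"ty":-0.3,"tz":0,"yaw":0,"claw":1.0},
  {"tx":0.95,"ty":-0.3,"tz":0,"yaw":0,"claw":1.0},
  {"tx":0,"ty":0,"tz":0,"yaw":0,"claw":1.0},
])

```text
time_s: 4.9
position: [0.4139, -0.3412, 0.0607]
tool_rot: [[-0.953, 0.303, 0.002], [0.303, 0.953, -0.002], [-0.002, -0.001, -1.0]]
ft_force: [-0.1, 0.6, -1.4]
grip_width: 0.0121
gripper_force: 88.3
```

Emit:
servo_tool([
  {"tx":0.95,"ty":-0.3,"tz":0,"yaw":0,"claw":1.0},
  {"tx":0.95,"ty":-0.3,"tz":0,"yaw":0,"claw":1.0},
  {"tx":0.7,"ty":-0.22,"tz":0,"yaw":0,"claw":1.0},
  {"tx":0,"ty":0,"tz":-0.1,"yaw":0,"claw":1.0},
  {"tx":0,"ty":0,"tz":0,"yaw":0,"claw":1.0},
])

```text
time_s: 5.4
position: [0.4383, -0.3486, 0.0589]
tool_rot: [[-0.953, 0.303, -0.0], [0.303, 0.953, 0.0], [0.0, 0.0, -1.0]]
ft_force: [-0.8, -0.2, -2.2]
grip_width: 0.012
gripper_force: 88.4
```

Emit:
servo_tool([
  {"tx":0,"ty":0,"tz":-0.1,"yaw":0,"claw":1.0},
  {"tx":0,"ty":0,"tz":-0.05,"yaw":0,"claw":1.0},
  {"tx":0,"ty":0,"tz":0,"yaw":0,"claw":1.0},
])

```text
time_s: 5.7
position: [0.4381, -0.3487, 0.0576]
tool_rot: [[-0.953, 0.303, -0.0], [0.303, 0.953, 0.0], [0.0, 0.0, -1.0]]
ft_force: [0.9, -1.2, -0.9]
grip_width: 0.0117
gripper_force: 88.4
```

Emit:
servo_tool([
  {"tx":0.67,"ty":-0.21,"tz":0,"yaw":0,"claw":1.0},
  {"tx":0.67,"ty":-0.21,"tz":0,"yaw":0,"claw":1.0},
  {"tx":0.67,"ty":-0.21,"tz":0,"yaw":0,"claw":1.0},
  {"tx":0,"ty":0,"tz":0,"yaw":0,"claw":1.0},
])

```text
time_s: 6.1
position: [0.4593, -0.3553, 0.0575]
tool_rot: [[-0.953, 0.303, 0.0], [0.303, 0.953, -0.0], [-0.001, -0.0, -1.0]]
ft_force: [-0.3, 0.1, -1.8]
grip_width: 0.0122
gripper_force: 88.3
```

Emit:
servo_tool([
  {"tx":0.57,"ty":-0.18,"tz":0,"yaw":0,"claw":1.0},
  {"tx":0.57,"ty":-0.18,"tz":0,"yaw":0,"claw":1.0},
  {"tx":0.57,"ty":-0.18,"tz":0,"yaw":0,"claw":1.0},
  {"tx":0.57,"ty":-0.18,"tz":0,"yaw":0,"claw":1.0},
  {"tx":0,"ty":0,"tz":0,"yaw":0,"claw":1.0},
])

```text
time_s: 6.6
position: [0.482, -0.3625, 0.0576]
tool_rot: [[-0.953, 0.303, 0.001], [0.303, 0.953, -0.001], [-0.001, -0.0, -1.0]]
ft_force: [0.3, -0.9, -1.1]
grip_width: 0.0119
gripper_force: 88.3
```

```bash
cat > disc.py <<'E'
from h import *
def disc(c=(.569,-.392),r=.045,z0=.12,z1=.18,names=("scene","top")):
    for n in names:
        p,d=env.get_image(n); C=cloud(n,d).reshape(-1,3)
        P=C[(np.hypot(*(C[:,:2]-c).T)<r)&(C[:,2]>z0)&(C[:,2]<z1)]
        if len(P)<20: print(n,len(P)); continue
        R=cv2.minAreaRect((P[:,:2]*1000).astype(np.float32))
        print(n,len(P),"face z",np.percentile(P[:,2],[25,50,75]).round(4),np.round(R[0],1),np.round(R[1],1),round(R[2],1))
if __name__=="__main__": disc()
E
python3 disc.py
```

```text
scene 206 face z [0.1459 0.1467 0.1478] [ 583.5 -406.7] [64.2 16.2] 39.5
top 384 face z [0.1447 0.1461 0.1473] [ 579.  -392.7] [71.2 49.2] 77.3
```

Emit:
servo_tool([
  {"tx":0.38,"ty":-0.12,"tz":0,"yaw":0,"claw":1.0},
  {"tx":0.38,"ty":-0.12,"tz":0,"yaw":0,"claw":1.0},
  {"tx":0,"ty":0,"tz":0,"yaw":0,"claw":1.0},
  {"tx":0,"ty":0,"tz":0,"yaw":0,"claw":1.0},
])

```text
time_s: 7.1
position: [0.4891, -0.3648, 0.0577]
tool_rot: [[-0.953, 0.303, 0.001], [0.303, 0.953, -0.001], [-0.001, -0.0, -1.0]]
ft_force: [-0.5, 0.3, -0.9]
grip_width: 0.0118
gripper_force: 88.3
```

```bash
python3 disc.py
```

```text
scene 53 face z [0.1487 0.1497 0.1502] [ 590.7 -405. ] [34.5  6.7] 40.2
top 255 face z [0.1461 0.1475 0.1491] [ 580.2 -392.8] [72.2 41.4] 80.2
```

Emit:
servo_tool([
  {"tx":0,"ty":0,"tz":0,"yaw":0,"claw":3.4},
  {"tx":0,"ty":0,"tz":0,"yaw":0,"claw":3.4},
  {"tx":0,"ty":0,"tz":0,"yaw":0,"claw":3.4},
  {"tx":-1.5,"ty":0.48,"tz":0.5,"yaw":0,"claw":3.4},
  {"tx":-1.9,"ty":0.6,"tz":3,"yaw":0,"claw":3.4},
  {"tx":-1.0,"ty":0.3,"tz":4.5,"yaw":0,"claw":3.4},
  {"tx":-1.0,"ty":0.3,"tz":4.5,"yaw":0,"claw":8.5},
  {"tx":-4.0,"ty":2,"tz":2,"yaw":0,"claw":8.5},
  {"tx":-4.0,"ty":2,"tz":1,"yaw":0,"claw":8.5},
  {"tx":0,"ty":0,"tz":0,"yaw":0,"claw":8.5},
])

```text
time_s: 8.2
position: [0.352, -0.3058, 0.2144]
tool_rot: [[-0.953, 0.304, 0.0], [0.304, 0.953, -0.001], [-0.001, -0.001, -1.0]]
ft_force: [0.3, -0.3, -0.2]
grip_width: 0.0846
gripper_force: 0.0
```

```bash
python3 - <<'E'
from h import *
from disc import disc
disc()
p,d=env.get_image("scene")
cv2.imwrite("pics/d2.png",cv2.resize(p[185:300,260:400],(730,600),interpolation=cv2.INTER_CUBIC)[:,:,::-1])
E
```

```text
scene 1037 face z [0.1462 0.1475 0.1487] [ 566.1 -392.5] [70.6 56.9] 34.9
top 663 face z [0.1455 0.1467 0.1482] [ 566.3 -390.1] [71.4 57. ] 33.4
```

View pics/d2.png

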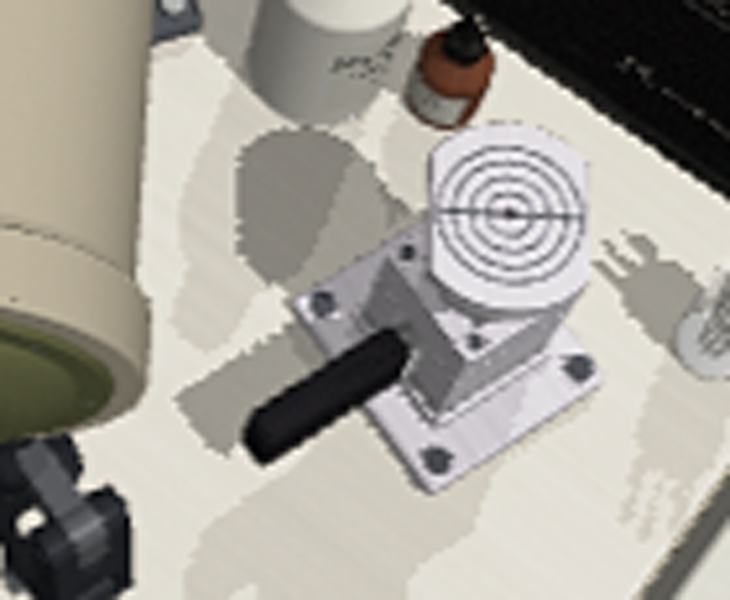

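The drift stands in the slot with its handle outside, and the chuck has risen about 6 mm and sits loose. Next I'll go over the disc and grip it on the round edge, 47° from the flats.

Emit:
servo_tool([
  {"tx":4.28,"ty":-1.71,"tz":0,"yaw":1,"claw":8.54},
  {"tx":4.28,"ty":-1.71,"tz":0,"yaw":1,"claw":8.54},
  {"tx":4.28,"ty":-1.71,"tz":0,"yaw":1,"claw":8.54},
  {"tx":4.28,"ty":-1.71,"tz":0,"yaw":1,"claw":8.54},
  {"tx":4.28,"ty":-1.71,"tz":0,"yaw":0.2,"claw":8.54},
  {"tx":0,"ty":0,"tz":0,"yaw":0,"claw":8.54},
  {"tx":0,"ty":0,"tz":0,"yaw":0,"claw":8.54},
])

```text
time_s: 9.05
position: [0.5699, -0.3933, 0.2102]
tool_rot: [[-0.973, 0.232, -0.002], [0.232, 0.973, 0.002], [0.002, 0.001, -1.0]]
ft_force: [1.0, 0.7, 0.1]
grip_width: 0.0854
gripper_force: 0.0
```

Emit:
servo_tool([
  {"tx":0,"ty":0,"tz":0,"yaw":0,"claw":8.54},
  {"tx":0,"ty":0,"tz":-2,"yaw":0,"claw":8.54},
  {"tx":0,"ty":0,"tz":-1,"yaw":0,"claw":8.54},
  {"tx":0,"ty":0,"tz":0,"yaw":0,"claw":8.54},
])

```text
time_s: 9.45
position: [0.5678, -0.3928, 0.1815]
tool_rot: [[-0.972, 0.233, -0.002], [0.233, 0.972, 0.002], [0.003, 0.001, -1.0]]
ft_force: [-0.1, 0.0, -0.4]
grip_width: 0.0854
gripper_force: 0.0
```

Emit:
servo_tool([
  {"tx":-0.15,"ty":0.15,"tz":-1.5,"yaw":0,"claw":8.54},
  {"tx":0,"ty":0,"tz":-1.5,"yaw":0,"claw":8.54},
  {"tx":0,"ty":0,"tz":-1,"yaw":0,"claw":8.54},
  {"tx":0,"ty":0,"tz":0,"yaw":0,"claw":8.54},
  {"tx":0,"ty":0,"tz":0,"yaw":0,"claw":6.5},
  {"tx":0,"ty":0,"tz":0,"yaw":0,"claw":6.5},
  {"tx":0,"ty":0,"tz":0,"yaw":0,"claw":6.5},
  {"tx":0,"ty":0,"tz":0,"yaw":0,"claw":6.5},
], newtons=60)

```text
time_s: 10.25
position: [0.5674, -0.3919, 0.1431]
tool_rot: [[-0.973, 0.233, 0.001], [0.233, 0.973, -0.001], [-0.001, -0.0, -1.0]]
ft_force: [0.3, -0.2, -0.2]
grip_width: 0.0651
gripper_force: 0.0
```

```bash
python3 - <<'E'
from h import *
from disc import disc
disc()
o=[]
for n in("scene","top"):
    p,d=env.get_image(n); u,v=proj(n,[.567,-.392,.145])[0].astype(int)
    o.append(cv2.resize(p[v-40:v+40,u-27:u+27],(400,590),interpolation=cv2.INTER_CUBIC)[:,:,::-1])
cv2.imwrite("pics/g1.png",np.hstack(o))
E
```

```text
scene 944 face z [0.1461 0.1473 0.1488] [ 564.1 -392.3] [71.5 55.9] 39.6
top 124 face z [0.1449 0.1459 0.1472] [ 550.6 -387.6] [55.2 17.1] 52.7
```

View pics/g1.png

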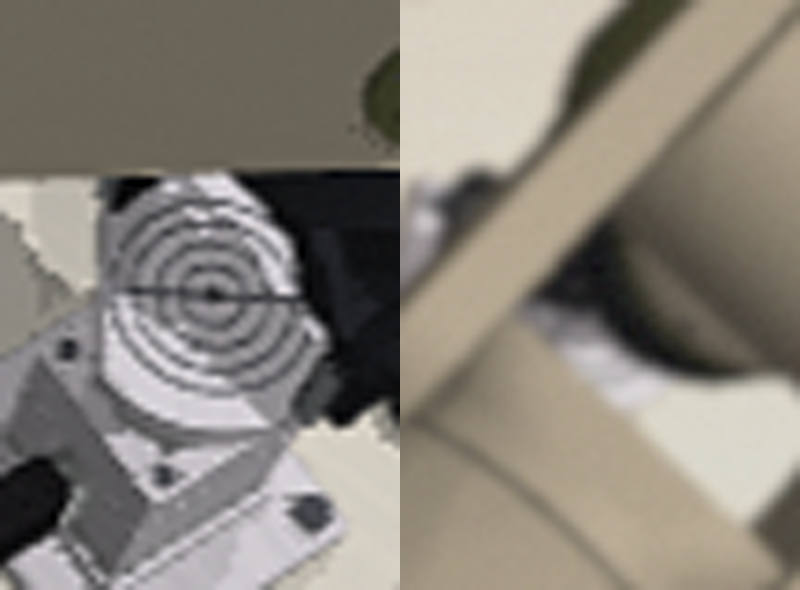

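Emit:
servo_tool([
  {"tx":0,"ty":0,"tz":0,"yaw":0,"claw":5.8},
  {"tx":0,"ty":0,"tz":0,"yaw":0,"claw":5.8},
  {"tx":0,"ty":0,"tz":0,"yaw":0,"claw":5.8},
], newtons=40)

```text
time_s: 10.75
position: [0.5673, -0.3918, 0.1426]
tool_rot: [[-0.973, 0.233, 0.0], [0.233, 0.973, 0.0], [0.0, 0.0, -1.0]]
ft_force: [-0.0, 0.1, -0.3]
grip_width: 0.0581
gripper_force: 0.0
```

```bash
python3 -c "
from disc import disc
disc(names=('scene',))"
```

```text
scene 921 face z [0.1463 0.1476 0.149 ] [ 560.1 -391.9] [73.6 54.9] 50.3
```

```bash
cat > gro.py <<'E'
from h import *
def rectify(n,p,c,k,h=.042,N=168):
    # plane through c with normal k; axes x=horizontal projection frame
    x=np.array([1,0,0.])-k*k[0];x/=np.linalg.norm(x);y=np.cross(k,x)
    g=np.linspace(-h,h,N);X,Y=np.meshgrid(g,g)
    uv=proj(n,(c+X[...,None]*x+Y[...,None]*y).reshape(-1,3)).reshape(N,N,2).astype(np.float32)
    return cv2.remap(cv2.cvtColor(p,cv2.COLOR_RGB2GRAY),uv[...,0],uv[...,1],cv2.INTER_CUBIC),g
def groove(n,p,c,k=np.array([0,0,1.])):
    best=[]
    for dx in np.arange(-.005,.0051,.001):
        for dy in np.arange(-.005,.0051,.001):
            x=np.array([1,0,0.])-k*k[0];x/=np.linalg.norm(x);y=np.cross(k,x)
            I,g=I0 if False else (None,None)
            r=np.r_[np.linspace(-.027,-.006,40),np.linspace(.006,.027,40)]
            A=np.radians(np.arange(-90,90,1.))
            P=c+x*dx+y*dy+(np.cos(A)[:,None,None]*x+np.sin(A)[:,None,None]*y)*r[None,:,None]
            Q=proj(n,P.reshape(-1,3)).astype(np.float32)
            v=cv2.remap(cv2.cvtColor(p,cv2.COLOR_RGB2GRAY),Q[:,0].reshape(len(A),-1),Q[:,1].reshape(len(A),-1),cv2.INTER_LINEAR).astype(float)
            s=np.median(v,1); i=s.argmin(); best.append((s[i]-np.median(s),np.degrees(A[i]),dx,dy))
    best.sort(); return best[:4]
E
python3 - <<'E'
from gro import *
b=np.load("scene0.npz");print("start",[np.round(q,3).tolist() for q in groove("scene",b["p"],np.array([.5695,-.392,.1415]))])
p,d=env.get_image("scene");np.savez("now.npz",p=p,d=d)
print("now",[np.round(q,3).tolist() for q in groove("scene",p,np.array([.566,-.392,.147]))])
C=cloud("scene",d).reshape(-1,3)
# gripper points in tool frame
s=env.observe();t=(C-s["position"])@s["tool_rot"]
m=(abs(t[:,0])<.025)&(abs(t[:,1])<.06)&(t[:,2]>-.06)&(t[:,2]<.025)
t=t[m]; 
for a in np.arange(-.06,.06,.006):
    q=t[(t[:,1]>a)&(t[:,1]<=a+.006)]
    if len(q): print(round(a,3),len(q),"toolz pct",np.percentile(q[:,2],[2,25,50,75,98]).round(3), "x",np.percentile(q[:,0],[5,95]).round(3))
E
```

```text
start [[-69.0, -55.0, -0.002, 0.004], [-68.5, -54.0, -0.003, 0.005], [-67.5, -55.0, -0.001, 0.002], [-65.0, -55.0, -0.001, 0.003]]
now [[-53.25, -54.0, 0.004, -0.003], [-53.25, -54.0, 0.005, -0.004], [-53.0, -50.0, 0.004, -0.004], [-51.5, -56.0, 0.005, -0.005]]
-0.06 5 toolz pct [-0.059 -0.059 -0.056 -0.054 -0.052] x [0.01  0.012]
-0.054 8 toolz pct [-0.06  -0.058 -0.056 -0.055 -0.053] x [0.003 0.01 ]
-0.048 36 toolz pct [-0.06  -0.058 -0.051 -0.032 -0.019] x [-0.007  0.01 ]
-0.042 56 toolz pct [-0.06  -0.058 -0.053 -0.027 -0.011] x [-0.007  0.011]
-0.036 61 toolz pct [-0.059 -0.042 -0.022 -0.003  0.005] x [-0.002  0.016]
-0.03 46 toolz pct [-0.008 -0.006 -0.004 -0.004  0.002] x [-0.003  0.024]
-0.024 66 toolz pct [-0.009 -0.006 -0.005 -0.004 -0.002] x [-0.011  0.022]
-0.018 64 toolz pct [-0.008 -0.006 -0.005 -0.004 -0.002] x [-0.012  0.023]
-0.012 72 toolz pct [-0.009 -0.006 -0.005 -0.004 -0.001] x [-0.015  0.022]
-0.006 75 toolz pct [-0.008 -0.006 -0.005 -0.004 -0.003] x [-0.019  0.023]
-0.0 80 toolz pct [-0.008 -0.006 -0.005 -0.004 -0.002] x [-0.022  0.021]
0.006 83 toolz pct [-0.008 -0.006 -0.005 -0.004 -0.002] x [-0.022  0.022]
0.012 77 toolz pct [-0.008 -0.006 -0.005 -0.004 -0.002] x [-0.022  0.022]
0.018 71 toolz pct [-0.009 -0.006 -0.005 -0.004 -0.002] x [-0.021  0.018]
0.024 76 toolz pct [-0.037 -0.02  -0.007 -0.005 -0.002] x [-0.015  0.012]
0.03 15 toolz pct [-0.03  -0.022 -0.017 -0.004 -0.002] x [0.006 0.01 ]
0.036 1 toolz pct [-0.015 -0.015 -0.015 -0.015 -0.015] x [0.005 0.005]
```

Emit:
servo_tool([
  {"tx":0,"ty":0,"tz":0,"yaw":0,"claw":8.54},
  {"tx":0,"ty":0,"tz":0,"yaw":0,"claw":8.54},
  {"tx":0,"ty":0,"tz":0,"yaw":0,"claw":8.54},
  {"tx":0,"ty":0,"tz":-0.5,"yaw":0,"claw":8.54},
  {"tx":0,"ty":0,"tz":-0.5,"yaw":0,"claw":8.54},
  {"tx":0,"ty":0,"tz":0,"yaw":0,"claw":8.54},
  {"tx":0,"ty":0,"tz":0,"yaw":0,"claw":7.3},
  {"tx":0,"ty":0,"tz":0,"yaw":0,"claw":6.6},
  {"tx":0,"ty":0,"tz":0,"yaw":0,"claw":6.6},
  {"tx":0,"ty":0,"tz":0,"yaw":0,"claw":6.6},
])

```text
time_s: 11.85
position: [0.5675, -0.3918, 0.1331]
tool_rot: [[-0.973, 0.233, 0.001], [0.233, 0.973, -0.0], [-0.001, -0.0, -1.0]]
ft_force: [0.1, 0.7, 3.9]
grip_width: 0.069
gripper_force: 44.8
```

```bash
python3 - <<'E'
from gro import *
p,d=env.get_image("scene")
s=env.observe();print(s["joint_efforts"],s["wrist_torque"])
print("now",[np.round(q,3).tolist() for q in groove("scene",p,np.array([.566,-.392,.147]))])
o=[]
u,v=proj("scene",[.567,-.392,.145])[0].astype(int)
o.append(cv2.resize(p[v-40:v+40,u-45:u+55],(750,600),interpolation=cv2.INTER_CUBIC)[:,:,::-1])
cv2.imwrite("pics/g2.png",np.hstack(o))
E
```

```text
[-9.22012031e-01 -5.77875423e+01 -2.19347030e+01 -3.95453414e-01
 -2.32782201e-01  3.23443652e-03] [ 0.33520281 -0.10994177  0.01781025]
now [[-53.0, -50.0, 0.005, -0.005], [-52.0, -55.0, 0.004, -0.005], [-51.5, -51.0, 0.004, -0.004], [-51.0, -54.0, 0.002, -0.003]]
```

Emit:
servo_tool([
  {"tx":0,"ty":0,"tz":0.3,"yaw":0,"claw":6.2},
  {"tx":0,"ty":0,"tz":0.5,"yaw":0,"claw":6.2},
  {"tx":0,"ty":0,"tz":1,"yaw":0,"claw":6.2},
  {"tx":0,"ty":0,"tz":2,"yaw":0,"claw":6.2},
  {"tx":0,"ty":0,"tz":3,"yaw":0,"claw":6.2},
  {"tx":0,"ty":0,"tz":3,"yaw":0,"claw":6.2},
  {"tx":0,"ty":0,"tz":0,"yaw":0,"claw":6.2},
], newtons=60)

```text
time_s: 12.6
position: [0.5682, -0.3928, 0.236]
tool_rot: [[-0.972, 0.233, 0.006], [0.233, 0.973, -0.006], [-0.008, -0.005, -1.0]]
ft_force: [-0.2, 0.0, -2.0]
grip_width: 0.0675
gripper_force: 68.1
```

```bash
python3 - <<'E'
from gro import *
from disc import disc
s=env.observe();z=s["position"][2]; c=s["position"]+[0,0,.014]; print(s["position"],s["q"])
disc(c=c[:2],r=.042,z0=z+.002,z1=z+.03)
p,d=env.get_image("scene");C=cloud("scene",d).reshape(-1,3);t=(C-s["position"])@s["tool_rot"]
m=(abs(t[:,0])<.03)&(abs(t[:,1])<.03)&(t[:,2]>-.03)&(t[:,2]<.0)
A=t[m];B=np.c_[A[:,:2],np.ones(len(A))];k=np.linalg.lstsq(B,A[:,2],rcond=None)[0];print("plane toolz",k.round(4),len(A))
print("g",[np.round(q,3).tolist() for q in groove("scene",p,c)])
for n in("scene","top"):
    p,d=env.get_image(n);C=cloud(n,d).reshape(-1,3);D=np.array([.953,-.304]);cc=np.array([.5693,-.3918])
    r=(C[:,:2]-cc)@D; l=(C[:,:2]-cc)@[.304,.953];m=(r>-.15)&(r<-.035)&(abs(l)<.015)&(C[:,2]>.02)&(C[:,2]<.09)
    q=C[m];print(n,m.sum(),"drift handle r",np.percentile(r[m],[1,99]).round(3),[ (round(a,2),np.percentile(q[(abs(r[m]-a)<.008),2],90).round(3)) for a in(-.09,-.07,-.05) if (abs(r[m]-a)<.008).any()])
E
```

```text
[ 0.56818622 -0.39280242  0.23599536] [-4.44475393e+01  3.63938500e+01  4.76046885e+01 -9.43039852e-03
  9.54826739e+01 -1.20986222e+02]
scene 1142 face z [0.2484 0.2498 0.251 ] [ 564.8 -392.9] [73.1 54.6] 42.1
top 236 face z [0.2436 0.2449 0.2459] [ 547.7 -385.5] [55.8 27.4] 49.3
plane toolz [ 0.0513 -0.0261 -0.0087] 916
g [[-63.5, -55.0, -0.002, -0.005], [-62.0, -55.0, -0.003, -0.003], [-61.5, -55.0, -0.004, -0.002], [-60.75, -52.0, -0.001, -0.005]]
scene 362 drift handle r [-0.103 -0.036] [(-0.09, np.float64(0.065)), (-0.07, np.float64(0.065)), (-0.05, np.float64(0.065))]Traceback (most recent call last):
  File "<stdin>", line 12, in <module>
    return _quantile_unchecked(
        a, q, axis, out, overwrite_input, method, keepdims, weights)
    return _ureduce(a,
                    func=_quantile_ureduce_func,
    ...<5 lines>...
                    overwrite_input=overwrite_input,
                    method=method)
    r = func(a, **kwargs)
    result = _quantile(arr,
                       quantiles=q,
    ...<2 lines>...
                       out=out,
                       weights=wgt)
    slices_having_nans = np.isnan(arr[-1, ...])
                                  ~~~^^^^^^^^^
IndexError: index -1 is out of bounds for axis 0 with size 0
```

The chuck is held and lifted, with its groove at -54°, and the drift still stands level in the slot. Next I'll carry it around the bottle to the stand, yawing to about 55°.

Emit:
servo_tool([
  {"tx":-2.3,"ty":3.5,"tz":0,"yaw":-3.0,"claw":6.2},
  {"tx":-2.3,"ty":4,"tz":0,"yaw":-3.8,"claw":6.2},
  {"tx":-2.2,"ty":4,"tz":0,"yaw":-3.8,"claw":6.2},
  {"tx":0,"ty":4.2,"tz":0,"yaw":-3.8,"claw":6.2},
  {"tx":0,"ty":4.2,"tz":0,"yaw":-3.8,"claw":6.2},
  {"tx":2.5,"ty":3,"tz":0,"yaw":-3.8,"claw":6.2},
  {"tx":3,"ty":2.1,"tz":0,"yaw":0,"claw":6.2},
  {"tx":2,"ty":0,"tz":0,"yaw":0,"claw":6.2},
  {"tx":0,"ty":0,"tz":0,"yaw":0,"claw":6.2},
  {"tx":0,"ty":0,"tz":0,"yaw":0,"claw":6.2},
])

```text
time_s: 13.85
position: [0.5738, -0.1417, 0.2294]
tool_rot: [[-0.815, 0.58, -0.002], [0.58, 0.815, 0.001], [0.002, -0.001, -1.0]]
ft_force: [-1.0, -0.2, -2.2]
grip_width: 0.0679
gripper_force: 68.3
```

```bash
cat > ck.py <<'E'
from gro import *
s=env.observe();print(s["position"],s["grip_width"],s["gripper_force"])
for n in("scene","top"):
    p,d=env.get_image(n);np.savez("now_"+n+".npz",p=p,d=d);C=cloud(n,d).reshape(-1,3);t=(C-s["position"])@s["tool_rot"]
    m=(np.hypot(t[:,0],t[:,1])<.038)&(t[:,2]>-.02)&(t[:,2]<.012)
    A=C[m]; 
    if m.sum()<60: print(n,m.sum()); continue
    for _ in range(6):
        B=np.c_[A[:,:2]-s["position"][:2],np.ones(len(A))];k=np.linalg.lstsq(B,A[:,2],rcond=None)[0]; r=A[:,2]-B@k; A=A[abs(r)<max(.0025,1.5*r.std())]
    nz=np.r_[-k[:2],1];nz/=np.linalg.norm(nz)
    print(n,len(A),"face normal",nz.round(3),"z over tcp",k[2].round(4))
    # extent along tool x
    a=(A-s["position"])@s["tool_rot"]; print(" tool x range",np.percentile(a[:,0],[.5,99.5]).round(4),"y",np.percentile(a[:,1],[.5,99.5]).round(4))
    # shank points below disc
    m=(np.hypot(t[:,0],t[:,1])<.02)&(t[:,2]>.03)&(t[:,2]<.085);q=C[m]
    for z in(.035,.045,.055,.065,.075):
        w=t[m][abs(t[m][:,2]-z)<.005]
        if len(w)>4: print("  shank z",z,len(w),"x",np.percentile(w[:,0],[3,97]).round(4),"y",np.percentile(w[:,1],[3,97]).round(4))
E
python3 ck.py
```

```text
[ 0.57383199 -0.14174878  0.22944336] 0.06790188329807774 68.3264307200443
scene 373 face normal [-0.055  0.018  0.998] z over tcp 0.2436
 tool x range [-0.0145  0.0346] y [-0.035   0.0331]
  shank z 0.045 18 x [-0.0063  0.0048] y [-0.012  -0.0065]
  shank z 0.055 20 x [-0.0105  0.0056] y [-0.0098 -0.0028]
  shank z 0.065 11 x [-0.0102  0.0042] y [-0.0091 -0.0037]
  shank z 0.075 9 x [-0.0094  0.    ] y [-0.0063 -0.0028]
top 55
```

Emit:
servo_tool([
  {"tx":0.55,"ty":0.18,"tz":-1,"yaw":0,"claw":6.2},
  {"tx":0,"ty":0,"tz":-1.5,"yaw":0,"claw":6.2},
  {"tx":0,"ty":0,"tz":-1,"yaw":0,"claw":6.2},
  {"tx":0,"ty":0,"tz":0,"yaw":0,"claw":6.2},
  {"tx":0,"ty":0,"tz":0,"yaw":0,"claw":6.2},
])

```text
time_s: 14.45
position: [0.5798, -0.1402, 0.1957]
tool_rot: [[-0.814, 0.58, 0.0], [0.58, 0.814, -0.0], [-0.0, 0.0, -1.0]]
ft_force: [-0.2, -0.1, -1.0]
grip_width: 0.0679
gripper_force: 68.3
```

Emit:
servo_tool([
  {"tx":0,"ty":0,"tz":-0.5,"yaw":0,"claw":6.2},
  {"tx":0,"ty":0,"tz":-0.5,"yaw":0,"claw":6.2},
  {"tx":0,"ty":0,"tz":-0.4,"yaw":0,"claw":6.2},
  {"tx":0,"ty":0,"tz":0,"yaw":0,"claw":6.2},
])

```text
time_s: 14.85
position: [0.5795, -0.1399, 0.1809]
tool_rot: [[-0.815, 0.58, -0.001], [0.58, 0.815, 0.001], [0.001, -0.0, -1.0]]
ft_force: [-0.2, -0.2, -3.1]
grip_width: 0.068
gripper_force: 68.3
```

Emit:
servo_tool([
  {"tx":0,"ty":0,"tz":-0.4,"yaw":0,"claw":6.2},
  {"tx":0,"ty":0,"tz":-0.4,"yaw":0,"claw":6.2},
  {"tx":0,"ty":0,"tz":0,"yaw":0,"claw":6.2},
])

```text
time_s: 15.15
position: [0.5795, -0.1399, 0.1729]
tool_rot: [[-0.815, 0.58, -0.001], [0.58, 0.815, 0.001], [0.001, -0.0, -1.0]]
ft_force: [0.3, -0.1, -2.0]
grip_width: 0.0678
gripper_force: 68.3
```

Emit:
servo_tool([
  {"tx":-0.48,"ty":0.31,"tz":-0.05,"yaw":0,"claw":6.2},
  {"tx":-0.48,"ty":0.31,"tz":-0.08,"yaw":0,"claw":6.2},
  {"tx":0,"ty":0,"tz":0,"yaw":0,"claw":6.2},
], newtons=40)

```text
time_s: 15.45
position: [0.5699, -0.1335, 0.1728]
tool_rot: [[-0.815, 0.58, 0.001], [0.58, 0.815, -0.0], [-0.001, 0.0, -1.0]]
ft_force: [1.4, -0.6, -2.2]
grip_width: 0.0676
gripper_force: 68.0
```

```bash
python3 ck.py
```

```text
[ 0.56987675 -0.13348931  0.17276251] 0.06760561959717626 68.0189901322592
scene 316 face normal [-0.106  0.042  0.993] z over tcp 0.1867
 tool x range [-0.0348  0.0339] y [-0.0337  0.0326]
  shank z 0.045 6 x [-0.0107 -0.0012] y [-0.0121 -0.0088]
  shank z 0.055 13 x [-0.0139  0.0004] y [-0.0106 -0.0046]
  shank z 0.065 8 x [-0.014  -0.0024] y [-0.0105 -0.005 ]
  shank z 0.075 35 x [-0.0131  0.0026] y [-0.0166  0.0077]
top 26
```

Emit:
servo_tool([
  {"tx":-0.46,"ty":0.3,"tz":-0.12,"yaw":0,"claw":6.2},
  {"tx":-0.46,"ty":0.3,"tz":-0.15,"yaw":0,"claw":6.2},
  {"tx":0,"ty":0,"tz":0,"yaw":0,"claw":6.2},
])

```text
time_s: 15.85
position: [0.5606, -0.1275, 0.1697]
tool_rot: [[-0.815, 0.58, 0.0], [0.58, 0.815, -0.0], [-0.0, 0.0, -1.0]]
ft_force: [2.7, -1.8, -1.5]
grip_width: 0.0678
gripper_force: 66.5
```

```bash
python3 ck.py | grep -v shank
```

```text
[ 0.56060005 -0.12752032  0.1696976 ] 0.06778512732583263 66.4767710887827
scene 305 face normal [-0.202  0.106  0.974] z over tcp 0.1832
 tool x range [-0.0219  0.0331] y [-0.0351  0.0303]
top 4
```

Emit:
servo_tool([
  {"tx":-0.4,"ty":0.26,"tz":-0.14,"yaw":0,"claw":6.2},
  {"tx":-0.4,"ty":0.26,"tz":-0.17,"yaw":0,"claw":6.2},
  {"tx":-0.4,"ty":0.26,"tz":-0.18,"yaw":0,"claw":6.2},
  {"tx":0,"ty":0,"tz":0,"yaw":0,"claw":6.2},
])

```text
time_s: 16.35
position: [0.5482, -0.1195, 0.1644]
tool_rot: [[-0.815, 0.58, -0.001], [0.58, 0.815, 0.001], [0.001, -0.0, -1.0]]
ft_force: [0.5, -1.3, -1.3]
grip_width: 0.0678
gripper_force: 61.2
```

```bash
python3 ck.py | grep -v shank
```

```text
[ 0.54819813 -0.11952493  0.16437371] 0.0678176130755778 61.249980385182425
scene 261 face normal [-0.344  0.209  0.915] z over tcp 0.1775
 tool x range [-0.0081  0.0307] y [-0.0347  0.0304]
top 0
```

Emit:
servo_tool([
  {"tx":0.27,"ty":-0.18,"tz":-0.4,"yaw":0,"claw":6.2},
  {"tx":0.27,"ty":-0.18,"tz":-0.5,"yaw":0,"claw":6.2},
  {"tx":0.27,"ty":-0.18,"tz":-0.5,"yaw":0,"claw":6.2},
  {"tx":0.27,"ty":-0.18,"tz":-0.5,"yaw":0,"claw":6.2},
  {"tx":0,"ty":0,"tz":0,"yaw":0,"claw":6.2},
])

```text
time_s: 16.95
position: [0.5599, -0.1275, 0.1446]
tool_rot: [[-0.814, 0.58, -0.001], [0.58, 0.814, 0.001], [0.001, -0.0, -1.0]]
ft_force: [2.2, -1.9, -1.8]
grip_width: 0.0678
gripper_force: 61.6
```

```bash
python3 ck.py | grep -v shank
```

```text
[ 0.55988729 -0.12747642  0.14458605] 0.0678262228870586 61.57626843662001
scene 267 face normal [-0.347  0.214  0.913] z over tcp 0.1582
 tool x range [-0.0086  0.0309] y [-0.0346  0.0335]
top 0
```

Emit:
servo_tool([
  {"tx":0.17,"ty":-0.11,"tz":-0.41,"yaw":0,"claw":6.2},
  {"tx":0.17,"ty":-0.11,"tz":-0.41,"yaw":0,"claw":6.2},
  {"tx":0.17,"ty":-0.11,"tz":-0.41,"yaw":0,"claw":6.2},
  {"tx":0.17,"ty":-0.11,"tz":-0.3,"yaw":0,"claw":6.2},
  {"tx":0,"ty":0,"tz":0,"yaw":0,"claw":6.2},
])

```text
time_s: 17.55
position: [0.5668, -0.1315, 0.1297]
tool_rot: [[-0.815, 0.58, -0.0], [0.58, 0.815, 0.001], [0.001, 0.0, -1.0]]
ft_force: [4.3, 0.1, -2.7]
grip_width: 0.0675
gripper_force: 61.1
```

```bash
python3 ck.py | grep -v shank; python3 - <<'E'
from gro import *
k=np.array([-.354,.231,.906]);s=env.observe();c=s["position"]+[0,0,.008]+.006*k
p=np.load("now_scene.npz")["p"]
x=np.array([1,0,0.])-k*k[0];x/=np.linalg.norm(x);y=np.cross(k,x);
h=np.array([.546,.838,0]);print("head y angle",np.degrees(np.arctan2(h@y,h@x)))
print([np.round(q,3).tolist() for q in groove("scene",p,c,k)])
E
```

```text
[ 0.56677982 -0.13153073  0.12974502] 0.06753292131614928 61.093120471341535
scene 257 face normal [-0.325  0.185  0.927] z over tcp 0.1426
 tool x range [-0.0076  0.0313] y [-0.0344  0.0318]
top 5
head y angle 54.272964459968414
[[-67.75, 52.0, 0.001, -0.004], [-67.0, 54.0, 0.001, -0.003], [-66.75, 54.0, 0.0, -0.004], [-65.75, 51.0, 0.0, -0.005]]
```

```bash
cat > gr2.py <<'E'
from gro import *
def rays(n,p,d,c,k,step=3):
    G=cv2.cvtColor(p,cv2.COLOR_RGB2GRAY); m=env.camera_model(n)
    y=np.cross([0,0,1.],k);y/=np.linalg.norm(y);x=np.cross(y,k)   # head axes: y level
    out=[]
    for a in np.arange(0,360,step):
        best=None
        for off in np.arange(-.003,.0031,.001):
            dr=np.cos(np.radians(a))*y-np.sin(np.radians(a))*x; pr=np.cross(k,dr)
            P=c+pr*off+dr*np.linspace(.005,.027,45)[:,None]
            uv=proj(n,P).astype(np.float32); dep=((P-m["T"][:3,3])@m["T"][:3,:3])[:,2]
            dd=cv2.remap(d,uv[:,0],uv[:,1],cv2.INTER_NEAREST).ravel()
            v=cv2.remap(G,uv[:,0],uv[:,1],cv2.INTER_LINEAR).ravel().astype(float)
            vis=abs(dd-dep)<.008
            if vis.mean()>.85:
                w=np.percentile(v[vis],70)
                if best is None or w<best: best=w
        if best is not None: out.append((int(a),int(best)))
    return out
if __name__=="__main__":
    k=np.array([-.354,.231,.906]);s=env.observe();c=s["position"]+[0,0,.008]+.006*k
    for n in("scene","top"):
        z=np.load(f"now_{n}.npz"); o=rays(n,z["p"],z["d"],c,k); print(n,o)
E
python3 gr2.py
```

```text
scene [(186, 127), (189, 125), (192, 123), (195, 121), (198, 118), (201, 112), (204, 115), (207, 113), (210, 108), (213, 102), (216, 100), (219, 98), (222, 89), (225, 87), (228, 78), (231, 78), (234, 113), (237, 110), (240, 107), (243, 107), (246, 112), (249, 119), (252, 118), (255, 119), (258, 120), (261, 120), (264, 119), (267, 119), (270, 120), (273, 122), (276, 124), (279, 125), (282, 126), (285, 127), (288, 129), (291, 126), (294, 127), (297, 127), (300, 127), (303, 128), (306, 129), (309, 129), (312, 130), (315, 132), (318, 133), (321, 132), (324, 132), (327, 132), (330, 131), (333, 132), (336, 132), (339, 133), (342, 139), (345, 140), (348, 140), (351, 139)]
top []
```

Emit:
servo_tool([
  {"tx":0.07,"ty":-0.05,"tz":-0.18,"yaw":-1,"claw":6.2},
  {"tx":0.07,"ty":-0.05,"tz":-0.18,"yaw":-1,"claw":6.2},
  {"tx":0.07,"ty":-0.05,"tz":-0.18,"yaw":0,"claw":6.2},
  {"tx":0,"ty":0,"tz":0,"yaw":0,"claw":6.2},
])

```text
time_s: 18.05
position: [0.5688, -0.1318, 0.1254]
tool_rot: [[-0.794, 0.608, 0.0], [0.608, 0.794, 0.002], [0.001, 0.002, -1.0]]
ft_force: [3.6, 7.4, 2.5]
grip_width: 0.0679
gripper_force: 61.9
```

Emit:
servo_tool([
  {"tx":0.08,"ty":0.13,"tz":0,"yaw":0,"claw":6.2},
  {"tx":0.05,"ty":-0.03,"tz":-0.12,"yaw":0,"claw":6.2},
  {"tx":0,"ty":0,"tz":0,"yaw":0,"claw":6.2},
])

```text
time_s: 18.35
position: [0.5692, -0.1315, 0.1243]
tool_rot: [[-0.794, 0.608, -0.002], [0.608, 0.794, 0.001], [0.002, -0.0, -1.0]]
ft_force: [-2.3, 5.2, 6.2]
grip_width: 0.0674
gripper_force: 62.8
```

```bash
python3 ck.py | grep -v shank;python3 gr2.py
```

```text
[ 0.56918536 -0.13151129  0.12427047] 0.06741305706476217 62.76722724898718
scene 235 face normal [-0.314  0.202  0.928] z over tcp 0.137
 tool x range [-0.0054  0.0308] y [-0.0339  0.0299]
top 11
scene [(195, 121), (198, 116), (204, 109), (207, 111), (210, 94), (216, 124), (219, 116), (222, 107), (225, 117), (228, 119), (231, 119), (234, 118), (237, 118), (240, 117), (243, 118), (246, 118), (249, 117), (252, 117), (255, 117), (258, 118), (261, 117), (264, 119), (267, 120), (270, 121), (273, 122), (276, 122), (279, 122), (282, 122), (285, 123), (288, 125), (291, 125), (294, 125), (297, 124), (300, 125), (303, 125), (306, 125), (309, 125), (312, 128), (315, 129), (318, 133), (321, 133), (324, 132), (327, 134), (330, 137), (333, 137), (336, 138), (339, 137), (342, 122), (345, 139), (348, 141)]
top []
```

Emit:
servo_tool([
  {"tx":0,"ty":0,"tz":0,"yaw":0,"claw":8.54},
  {"tx":0,"ty":0,"tz":0,"yaw":0,"claw":8.54},
  {"tx":0,"ty":0,"tz":0,"yaw":0,"claw":8.54},
  {"tx":0,"ty":0,"tz":2,"yaw":0,"claw":8.54},
  {"tx":0,"ty":0,"tz":4,"yaw":4,"claw":8.54},
  {"tx":-2,"ty":2,"tz":4,"yaw":8,"claw":8.54},
  {"tx":-4,"ty":2,"tz":3,"yaw":8,"claw":8.54},
  {"tx":-4,"ty":0,"tz":0,"yaw":8,"claw":8.54},
  {"tx":-4,"ty":0,"tz":0,"yaw":8,"claw":8.54},
  {"tx":-2,"ty":0,"tz":0,"yaw":8,"claw":8.54},
  {"tx":0,"ty":0,"tz":0,"yaw":2,"claw":8.54},
  {"tx":0,"ty":0,"tz":0,"yaw":0,"claw":8.54},
])

```text
time_s: 19.65
position: [0.4125, -0.0938, 0.252]
tool_rot: [[-0.989, -0.148, 0.0], [-0.148, 0.989, -0.001], [-0.0, -0.001, -1.0]]
ft_force: [0.1, -0.5, -1.3]
grip_width: 0.0851
gripper_force: 0.0
```

```bash
cat > pose.py <<'E'
from gr2 import *
M=np.array([.5818,-.1415,.099]);K=np.array([-.354,.231,.906])
def pose(n,save=None):
    p,d=env.get_image(n); 
    if save: np.savez(save,p=p,d=d)
    C=cloud(n,d).reshape(-1,3)
    r=C-M; s=r@K; q=np.linalg.norm(r-s[:,None]*K,axis=1)
    A=C[(q<.04)&(s>.025)&(s<.06)]
    if len(A)<100: print(n,len(A)); return
    A=A[A@K>np.percentile(A@K,60)-.006]
    for _ in range(5):
        c=A.mean(0);k=np.linalg.svd(A-c)[2][2];k*=np.sign(k[2]);e=(A-c)@k;A=A[abs(e)<max(.002,1.5*e.std())]
    y=np.cross([0,0,1.],K);y/=np.linalg.norm(y);x=np.cross(y,K)
    uv=np.stack([(A-M)@x,(A-M)@y],1)*1000
    R=cv2.minAreaRect(uv.astype(np.float32));cc,rr=cv2.minEnclosingCircle(uv.astype(np.float32))
    # long axis direction relative to x axis (home: 0)
    ang=R[2] if R[1][0]>R[1][1] else R[2]-90
    print(n,len(A),"k",k.round(3),"mid out s",((c-M)@K*1000-6).round(1),"rect c",np.round(R[0],1),np.round(R[1],1),"long axis vs x",round(ang,1),"circ",np.round(cc,1),round(rr,1))
    fc=M+x*cc[0]/1000+y*cc[1]/1000+K*((c-M)@K)
    o=rays(n,p,d,fc,k,2); o.sort(key=lambda t:t[1]); print("  groove",o[:8],"face ctr",fc.round(4))
if __name__=="__main__":
    for n in("scene","top"): pose(n,f"now_{n}.npz")
E
python3 pose.py
```

```text
scene 619 k [-0.35   0.221  0.91 ] mid out s 35.9 rect c [-0.5  0.9] [72.1 57.1] long axis vs x 43.9 circ [0.  0.3] 36.2
  groove [(224, 123), (42, 125), (228, 125), (38, 126), (226, 126), (46, 127), (220, 127), (230, 127)] face ctr [ 0.5668 -0.1321  0.1369]
top 458 k [-0.354  0.228  0.907] mid out s 36.0 rect c [ 1.2 -0.4] [70.8 56.3] long axis vs x 43.5 circ [ 1.4 -0.3] 36.0
  groove [(222, 138), (224, 138), (216, 139), (220, 139), (226, 139), (228, 139), (230, 139), (232, 139)] face ctr [ 0.566  -0.1308  0.1364]
```

Emit:
servo_tool([
  {"tx":4,"ty":-1,"tz":-0.5,"yaw":0,"claw":6.3},
  {"tx":1,"ty":0,"tz":0,"yaw":0,"claw":6.3},
  {"tx":0,"ty":0,"tz":0,"yaw":0,"claw":6.3},
])

```text
time_s: 20.05
position: [0.4638, -0.1036, 0.2459]
tool_rot: [[-0.989, -0.149, -0.001], [-0.149, 0.989, 0.001], [0.001, 0.001, -1.0]]
ft_force: [0.1, 0.4, -0.2]
grip_width: 0.0631
gripper_force: 0.0
```

```bash
python3 - <<'E'
from h import *
s=env.observe();print(s["position"],s["grip_width"])
for n in("scene","top"):
    p,d=env.get_image(n);t=(cloud(n,d).reshape(-1,3)-s["position"])@s["tool_rot"]
    m=(abs(t[:,0])<.016)&(abs(t[:,1])<.07)&(t[:,2]>-.06)&(t[:,2]<.03);t=t[m]
    for a in np.arange(-.07,.07,.007):
        q=t[(t[:,1]>a)&(t[:,1]<=a+.007)]
        if len(q): print(n,round(a,3),len(q),"z",np.percentile(q[:,2],[5,50,90,100]).round(3))
E
```

```text
[ 0.46378896 -0.10363209  0.24586335] 0.0630711313529728
scene -0.07 6 z [-0.06  -0.059 -0.057 -0.057]
scene -0.063 4 z [-0.059 -0.058 -0.056 -0.056]
scene -0.056 4 z [-0.058 -0.055 -0.053 -0.052]
scene -0.049 63 z [-0.059 -0.039 -0.023 -0.016]
scene -0.042 69 z [-0.059 -0.037 -0.018 -0.011]
scene -0.035 11 z [-0.058 -0.04  -0.021 -0.014]
scene 0.021 3 z [-0.03  -0.018 -0.013 -0.012]
scene 0.028 163 z [-0.052 -0.033 -0.015 -0.009]
scene 0.035 21 z [-0.059 -0.05  -0.022 -0.015]
scene 0.042 10 z [-0.059 -0.055 -0.027 -0.026]
scene 0.049 8 z [-0.059 -0.057 -0.053 -0.05 ]
scene 0.056 2 z [-0.059 -0.059 -0.058 -0.058]
top -0.042 1 z [-0.055 -0.055 -0.055 -0.055]
```

Emit:
servo_tool([
  {"tx":3.5,"ty":-1,"tz":0,"yaw":-0.8,"claw":8.3},
  {"tx":3.5,"ty":-1,"tz":0,"yaw":0,"claw":8.3},
  {"tx":3.5,"ty":-0.9,"tz":-1,"yaw":0,"claw":8.3},
  {"tx":0,"ty":0,"tz":-3.5,"yaw":0,"claw":8.3},
  {"tx":0,"ty":0,"tz":-3.5,"yaw":0,"claw":8.3},
  {"tx":0,"ty":0,"tz":-1.5,"yaw":0,"claw":8.3},
  {"tx":0,"ty":0,"tz":0,"yaw":0,"claw":8.3},
  {"tx":0,"ty":0,"tz":0,"yaw":0,"claw":8.3},
])

```text
time_s: 20.95
position: [0.5678, -0.1327, 0.1528]
tool_rot: [[-0.991, -0.135, 0.001], [-0.135, 0.991, -0.001], [-0.001, -0.001, -1.0]]
ft_force: [0.4, 0.4, 0.2]
grip_width: 0.0832
gripper_force: 0.0
```

Emit:
servo_tool([
  {"tx":0.05,"ty":0,"tz":-1.5,"yaw":0,"claw":8.3},
  {"tx":0,"ty":0,"tz":-1.5,"yaw":0,"claw":8.3},
  {"tx":0,"ty":0,"tz":-1.4,"yaw":0,"claw":8.3},
  {"tx":0,"ty":0,"tz":0,"yaw":0,"claw":8.3},
  {"tx":0,"ty":0,"tz":0,"yaw":0,"claw":6.0},
  {"tx":0,"ty":0,"tz":0,"yaw":0,"claw":5.5},
  {"tx":0,"ty":0,"tz":0,"yaw":0,"claw":5.2},
  {"tx":0,"ty":0,"tz":0,"yaw":0,"claw":5.2},
], newtons=30)

```text
time_s: 21.75
position: [0.569, -0.1318, 0.1089]
tool_rot: [[-0.991, -0.135, 0.002], [-0.135, 0.991, 0.001], [-0.003, 0.001, -1.0]]
ft_force: [1.5, 5.3, 1.2]
grip_width: 0.0555
gripper_force: 31.4
```

Emit:
servo_tool([
  {"tx":0,"ty":0.1,"tz":0,"yaw":0,"claw":5.0},
  {"tx":0.07,"ty":-0.05,"tz":-0.18,"yaw":-2,"claw":5.0},
  {"tx":0.03,"ty":-0.02,"tz":-0.09,"yaw":-3,"claw":5.0},
  {"tx":0.03,"ty":-0.02,"tz":-0.09,"yaw":-3,"claw":5.0},
], newtons=60)

```text
time_s: 22.15
position: [0.5702, -0.1304, 0.1068]
tool_rot: [[-1.0, 0.005, 0.003], [0.005, 1.0, 0.003], [-0.003, 0.003, -1.0]]
ft_force: [-3.9, 14.9, 20.0]
grip_width: 0.0546
gripper_force: 67.7
```

Emit:
servo_tool([
  {"tx":0.03,"ty":0.1,"tz":-0.02,"yaw":-3.5,"claw":5.0},
  {"tx":0.02,"ty":0.03,"tz":-0.04,"yaw":-3.5,"claw":5.0},
  {"tx":0.02,"ty":-0.01,"tz":-0.04,"yaw":-3.5,"claw":5.0},
])

```text
time_s: 22.45
position: [0.5718, -0.1279, 0.1061]
tool_rot: [[-0.982, 0.187, 0.006], [0.187, 0.982, 0.005], [-0.004, 0.006, -1.0]]
ft_force: [0.9, 18.8, 17.6]
grip_width: 0.0544
gripper_force: 71.8
```

```bash
python3 pose.py
```

```text
scene 340 k [-0.342  0.313  0.886] mid out s 31.9 rect c [6.8 5.2] [51.2 72. ] long axis vs x -57.5 circ [4.4 2.9] 36.7
  groove [(200, 104), (202, 106), (196, 108), (198, 109), (204, 109), (182, 111), (180, 115), (206, 116)] face ctr [ 0.5635 -0.1331  0.1315]
top 5
```

Emit:
servo_tool([
  {"tx":0.0,"ty":-0.1,"tz":0,"yaw":-3.5,"claw":5.0},
  {"tx":0.0,"ty":-0.1,"tz":0,"yaw":-3.5,"claw":5.0},
  {"tx":0,"ty":0,"tz":0,"yaw":-3.5,"claw":5.0},
])

```text
time_s: 22.85
position: [0.5735, -0.1275, 0.107]
tool_rot: [[-0.932, 0.362, 0.01], [0.362, 0.932, 0.009], [-0.006, 0.012, -1.0]]
ft_force: [3.0, 28.2, 26.2]
grip_width: 0.0544
gripper_force: 79.5
```

```bash
python3 pose.py
```

```text
scene 285 k [-0.307  0.32   0.896] mid out s 31.3 rect c [9.7 1. ] [46.5 66.2] long axis vs x -59.3 circ [8.9 0.6] 33.1
  groove [(202, 111), (204, 112), (206, 112), (208, 112), (194, 113), (200, 113), (210, 113), (214, 113)] face ctr [ 0.5615 -0.129   0.129 ]
top 3
```

Emit:
servo_tool([
  {"tx":0,"ty":0,"tz":0,"yaw":0,"claw":6.5},
  {"tx":0,"ty":0,"tz":0,"yaw":0,"claw":8.4},
  {"tx":0,"ty":0,"tz":0,"yaw":0,"claw":8.4},
  {"tx":0,"ty":0,"tz":2,"yaw":0,"claw":8.4},
  {"tx":0,"ty":0,"tz":4,"yaw":0,"claw":8.4},
  {"tx":-3,"ty":2,"tz":4,"yaw":0,"claw":8.4},
  {"tx":-4,"ty":0,"tz":3,"yaw":0,"claw":8.4},
  {"tx":-4,"ty":0,"tz":0,"yaw":0,"claw":8.4},
  {"tx":-4,"ty":0,"tz":0,"yaw":0,"claw":8.4},
  {"tx":0,"ty":0,"tz":0,"yaw":0,"claw":8.4},
])

```text
time_s: 23.95
position: [0.4188, -0.1144, 0.2304]
tool_rot: [[-0.931, 0.364, -0.002], [0.364, 0.931, 0.0], [0.002, -0.001, -1.0]]
ft_force: [0.6, -0.5, 0.4]
grip_width: 0.0841
gripper_force: 0.0
```

```bash
python3 pose.py
```

```text
scene 604 k [-0.35   0.228  0.908] mid out s 31.8 rect c [-0.7  1. ] [70.4 57.4] long axis vs x 12.8 circ [-0.5  1.2] 36.4
  groove [(192, 131), (190, 134), (196, 134), (198, 134), (200, 135), (194, 136), (14, 137), (186, 137)] face ctr [ 0.5681 -0.134   0.1334]
top 452 k [-0.35   0.229  0.908] mid out s 31.8 rect c [2. 0.] [70.4 56. ] long axis vs x 13.2 circ [ 1.2 -0.4] 36.1
  groove [(4, 140), (6, 140), (8, 140), (10, 140), (12, 140), (14, 140), (16, 140), (18, 140)] face ctr [ 0.5677 -0.1318  0.1328]
```

Emit:
servo_tool([
  {"tx":4,"ty":-0.5,"tz":0,"yaw":0,"claw":8.3},
  {"tx":4,"ty":-0.5,"tz":0,"yaw":0,"claw":8.3},
  {"tx":4,"ty":-0.5,"tz":0,"yaw":0,"claw":8.3},
  {"tx":3.1,"ty":-0.5,"tz":-1,"yaw":0,"claw":8.3},
  {"tx":0,"ty":0,"tz":-3.5,"yaw":0,"claw":8.3},
  {"tx":0,"ty":0,"tz":-3.0,"yaw":0,"claw":8.3},
  {"tx":0,"ty":0,"tz":0,"yaw":0,"claw":8.3},
  {"tx":0,"ty":0,"tz":0,"yaw":0,"claw":8.3},
])

```text
time_s: 24.85
position: [0.5743, -0.135, 0.1555]
tool_rot: [[-0.932, 0.363, -0.0], [0.363, 0.932, -0.0], [0.0, -0.0, -1.0]]
ft_force: [-0.1, -0.4, 1.0]
grip_width: 0.0828
gripper_force: 0.0
```

Emit:
servo_tool([
  {"tx":-0.4,"ty":0.05,"tz":-1,"yaw":0,"claw":8.3},
  {"tx":0,"ty":0,"tz":-2,"yaw":0,"claw":8.3},
  {"tx":0,"ty":0,"tz":-1.8,"yaw":0,"claw":8.3},
  {"tx":0,"ty":0,"tz":-0.2,"yaw":0,"claw":8.3},
  {"tx":0,"ty":0,"tz":0,"yaw":0,"claw":6.0},
  {"tx":0,"ty":0,"tz":0,"yaw":0,"claw":5.4},
  {"tx":0,"ty":0,"tz":0,"yaw":0,"claw":4.8},
  {"tx":0,"ty":0,"tz":0,"yaw":0,"claw":4.8},
], newtons=50)

```text
time_s: 25.65
position: [0.5707, -0.1332, 0.1069]
tool_rot: [[-0.932, 0.362, 0.004], [0.362, 0.932, 0.001], [-0.003, 0.002, -1.0]]
ft_force: [3.0, 6.5, 1.9]
grip_width: 0.0551
gripper_force: 53.9
```

Emit:
servo_tool([
  {"tx":0.11,"ty":0.0,"tz":-0.27,"yaw":-2,"claw":4.6},
  {"tx":0.03,"ty":-0.01,"tz":-0.08,"yaw":-3,"claw":4.6},
  {"tx":0.03,"ty":-0.01,"tz":-0.08,"yaw":-3,"claw":4.6},
  {"tx":0.03,"ty":-0.01,"tz":-0.08,"yaw":-3,"claw":4.6},
  {"tx":0,"ty":0,"tz":0,"yaw":-1.5,"claw":4.6},
], newtons=80)

```text
time_s: 26.15
position: [0.5738, -0.1312, 0.1048]
tool_rot: [[-0.832, 0.555, 0.009], [0.555, 0.832, 0.004], [-0.005, 0.008, -1.0]]
ft_force: [-1.8, 18.7, 22.1]
grip_width: 0.0543
gripper_force: 85.7
```

Emit:
servo_tool([
  {"tx":0.07,"ty":-0.05,"tz":-0.18,"yaw":0.6,"claw":4.6},
  {"tx":0.05,"ty":-0.03,"tz":-0.14,"yaw":0,"claw":4.6},
  {"tx":0,"ty":0,"tz":0,"yaw":0,"claw":4.6},
], newtons=110)

```text
time_s: 26.45
position: [0.5748, -0.1324, 0.1018]
tool_rot: [[-0.838, 0.545, 0.008], [0.545, 0.838, 0.003], [-0.005, 0.007, -1.0]]
ft_force: [-2.3, 15.9, 23.5]
grip_width: 0.0537
gripper_force: 112.7
```

Emit:
servo_tool([
  {"tx":0,"ty":0,"tz":0,"yaw":0,"claw":6.5},
  {"tx":0,"ty":0,"tz":0,"yaw":0,"claw":8.4},
  {"tx":0,"ty":0,"tz":0,"yaw":0,"claw":8.4},
  {"tx":0,"ty":0,"tz":2,"yaw":0,"claw":8.4},
  {"tx":0,"ty":0,"tz":4,"yaw":0,"claw":8.4},
  {"tx":-3,"ty":2,"tz":4,"yaw":0,"claw":8.4},
  {"tx":-4,"ty":0,"tz":3,"yaw":0,"claw":8.4},
  {"tx":-4,"ty":0,"tz":0,"yaw":0,"claw":8.4},
  {"tx":-4,"ty":0,"tz":0,"yaw":0,"claw":8.4},
  {"tx":0,"ty":0,"tz":0,"yaw":0,"claw":8.4},
])

```text
time_s: 27.45
position: [0.4213, -0.1162, 0.2244]
tool_rot: [[-0.836, 0.548, -0.001], [0.548, 0.836, 0.0], [0.001, -0.001, -1.0]]
ft_force: [-0.6, 0.0, -0.3]
grip_width: 0.084
gripper_force: 0.0
```

```bash
python3 pose.py
```

```text
scene 597 k [-0.349  0.237  0.906] mid out s 25.5 rect c [-0.5 -0.2] [71.  56.8] long axis vs x 1.1 circ [-0.3  0.1] 35.9
  groove [(182, 134), (176, 135), (178, 135), (180, 135), (184, 135), (0, 136), (2, 136), (358, 136)] face ctr [ 0.5708 -0.1345  0.1277]
top 428 k [-0.352  0.235  0.906] mid out s 25.5 rect c [ 0.8 -0.8] [69.9 55.8] long axis vs x 1.2 circ [ 1.8 -0.2] 36.3
  groove [(0, 138), (2, 138), (4, 138), (6, 138), (176, 138), (180, 138), (182, 138), (184, 138)] face ctr [ 0.5694 -0.1332  0.1267]
```

The chuck is at the stop (27 mm, with 1.5 mm of measurement bias), about 1° off line and released. One last look before handing in.

```bash
python3 - <<'E'
from h import *
p,d=env.get_image("scene")
cv2.imwrite("pics/fin.png",cv2.resize(p[130:290,110:400],(798,440),interpolation=cv2.INTER_CUBIC)[:,:,::-1])
E
```

```text
(no output)
```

View pics/fin.png

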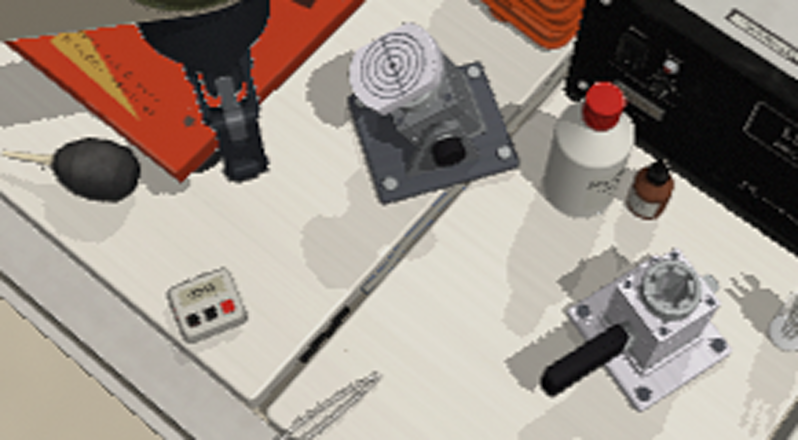

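The chuck is seated on the stand at (395,68) with its flats in line with the stand's sides. The drift stands in the slot at (585,360), the bystanders are where they were, and the gripper is clear.

```bash
python3 -c "
from rig import env
print(env.close_job())"
```

```text
the job is handed in; nothing more can be done
None
```

The job is handed in at about 27 s: the drift freed the chuck and stands in the slot, and the chuck is on the tilted head at its stop, flats within about 1° of the stand's sides, released, with the other things not moved.

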